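Change the clogged filter cassettes of the bench dust extractor

ROBOT

A 7-joint arm with a two-finger parallel gripper is mounted at the origin on the work surface. World frame = base frame: x ahead of the robot, y to its left, z up, the work surface at z = 0. Lengths are in m, angles in rad, forces in N, time in s.
With the tool pointing down it reaches from about 0.4 to 0.875 m from the base axis. Payload 19.3 kg.
Tool frame: the origin (TCP) lies at the very end of the fingers, on their centre line; the grasp point (between the pads) lies 19 mm behind it; z points along the fingers, y is the direction in which the jaws open and shut (so a half turn about z gives the same grasp; the last joint's range is limited). The gripper opens to 85 mm and grips with 20 to 120 N. Pads are 22 mm wide; open, the fingers measure 114 mm over their backs; the gripper's body (76 mm by 85 mm) begins 54 mm behind the grasp point. The pads swing forward as they close: fully open they stand 13 mm farther back than shut.
Start: joints at [1.167, 0.521, -0.036, 1.599, 0.021, 1.021, -0.113], TCP at [0.205, -0.591, 0.231] pointing down, gripper open.
Joint ranges: [-2.91, 2.91], [-0.3, 2.13], [-1.5, 1.42], [0.17, 2.43], [-1.26, 4.41], [0.16, 1.93], [-2.52, 2.52]. Speed limits (rad/s): [1.89, 1.89, 2.39, 2.39, 3.01, 3.01, 3.01].

INTERFACE

Orientations are given as [roll, pitch, yaw] about the fixed x, y, z axes, in that order (R = Rz(yaw) Ry(pitch) Rx(roll)).
In Python, from workcell import telemetry, imaging, ticket gives the robot as it stands.
- The arm moves only by the tool carry_out, never from a script. Its argument "series" is a list of rows, each a list of 7 numbers: the shift along the tool's x, y, z in m, then the turn, a rotation vector about the tool's x, y, z in rad, then the closure in counts, from 0 (fully open) to 255 (shut). In form: [[tx, ty, tz, ax, ay, az, jaw], ...]. A call has 1 to 10 rows; each row is the pose to reach, as a shift and turn from the pose commanded when the call began, along the tool's axes at that moment; what a row does not reach only later rows make up. A row lasts 1/8 s, in which the tool goes at most 62.5 mm and 10.7 degrees, less where a joint would pass 70% of its speed; a pose out of reach is approached as far as the arm can. A call with a gripper value outside its range is refused whole. The fingers move at their own pace and stop on an object; "force" is the grip in N (left out, the last holds). Time passes only in rows, so rows that repeat a pose let the fingers close. It gives the time, the measured TCP pose, the force and the opening at its end, in the units of the state.
- telemetry.observe(): the state, without advancing time (a new reading comes with each control period).
- imaging.grab_frame(name): name is "scene" or "side" or "wrist"; returns (picture, depth): 384x512x3 uint8, blue, green, red; 384x512 float32, m along the optical axis (not along the pixel's ray), 0 where there is no reading.
- imaging.camera_info(name): a dict with "mtx" (3x3 intrinsics, pixels), "extrinsics" (4x4, takes a point from camera to world coordinates); the wrist camera has in their place "hand_eye" (4x4, takes a point from camera to tool coordinates, whose origin is the TCP and whose axes are the flange's). Camera axes: x right, y down, z forward; pixel columns grow to the right and rows downward; lengths in m; the calibration is good to about 2 mm. The wrist camera is an equidistant fisheye: a pixel r from the principal point sees the ray r / f radians off the axis. A picture is of the moment at which its call begins: read the wrist's pose just before it. camera_info takes no time and is no camera call.
- ticket.job_done(): hands the job in, once; it reports no verdict.
The state is a dict: "clock": time; "qpos": joint angles; "qd": joint speeds; "joint_efforts": joint torques, N m; "position": TCP position; "tool_rot": TCP orientation; "force": force on the tool from outside, world axes, zero at the start; "moment": the same for the moment, N m; "grip_width": finger opening in m.
Only numpy, scipy, OpenCV 4.12 (cv2) and the standard library are available. Lean on these libraries where they do the work, as an engineer would, in place of code of your own. Each camera call takes 0.05 s, during which the arm holds its last target.

TASK

Change the filters of the dust extractor: throw its blue flap right back and swing the yellow prop stay over until its notch sits down on the rest pin before you reach in, then lift out every brown, clogged cassette and put it in the grey waste tray. Set the three clean white cassettes from the bench upright and fully home in the gaps of the row, gripping and pressing them only lightly and without shifting the good cream cassettes beside them; then fold the stay back against the flap and lower the flap shut without letting it slam. Leave the other things on the bench alone.

Things in the scene. Friction and masses are not known exactly. Their poses are not given: they have to be found in the camera images.
- extractor: Bench dust extractor, fixed. Origin on the bench under the middle of its grey filter bay; x along the row of cassettes, y across it towards the green blower housing (from y = 52 mm, 96 mm high; motor drum from y = 167, 193 mm high), z up. Bay outside 201 (x) x 104 mm (y), rim 104 mm above the bench: the cassettes' tabs and top 6 mm stand above the rim.
- bay_deck (a point): Middle of the bay's flat deck, 60 mm above the bench. Well 183 (extractor x) x 75 mm (y). Six places centred at extractor x = -75, -45, -15, 15, 45, 75 mm, y = 0: cassette on the deck, its x along extractor x, so neighbours are only 2 mm apart. Steel ribs 4 mm high, 2.4 wide, lie on the deck between the places. A black port in the deck shows in each empty place.
- flap (a joint): Blue hood flap over the bay, 201 x 104 mm, 35 mm deep, about 0.35 kg, hinged along the +y rim. 0 = shut; 2.0 rad = right back on its stop, where it leans and stays by its weight; let go below about 1.2 rad it falls shut.
- flap_handle (a point): Middle of the flap's black handle, a round bar 12 mm thick, 82 mm free length, parallel to the extractor's x, 40 mm in front of the flap's free edge (room for a finger between). Shut: 146 mm to -y of the hinge line and 14 mm above it. Swings about the hinge, up and over to +y.
- flap_hinge (a point): Middle of the flap's hinge line, which runs along the extractor's x at y = 52 mm, 106 mm above the bench.
- stay (a joint): Yellow prop stay: flat bar on the flap's -x end, turning on the flap. 0 = folded along the flap, tip towards its handle side. Grows as the tip swings over the bay to -y and down. With the flap right back its notch comes down on the steel rest pin at 2.19 rad, its stop, and the flap cannot fall. Stiff pivot: stays where it is left (1 N at the tip moves it).
- stay_grip (a point): Place to hold on the red grip rod at the stay's tip: 14 mm thick, 46 mm long, level along the extractor's x, sticking out to -x; 150 mm from the stay's pivot, 36 mm to -x of the bar. With flap at 2.0 and stay at 0 it points up beside the flap, 270 mm above the bench.
- stay_pivot (a point): Pivot of the stay on the flap, at extractor x = -112 mm: on the flap 35 mm from the hinge line and 12 mm above it (flap shut). The rest pin it drops on, 10 mm thick, is fixed to the bay's end wall at extractor x = -112, y = -40, 100 mm above the bench; the stay's notch, 16 mm wide and 11 deep, is 122 mm from this pivot.
- kept1: Filter cassette 28 mm (x) x 70 (y) x 50 high (lowest 5 mm stepped in 2 mm all round), on top a centred grip tab 12 (x) x 40 (y) x 22 high: hold by the tab's two ends, 40 mm apart along own y. 0.15 kg. Origin: centre of underside, z up; a half turn is the same. GOOD: cream, blue tab; stands in one of the six places and must stay there.
- kept2: Filter cassette 28 mm (x) x 70 (y) x 50 high (lowest 5 mm stepped in 2 mm all round), on top a centred grip tab 12 (x) x 40 (y) x 22 high: hold by the tab's two ends, 40 mm apart along own y. 0.15 kg. Origin: centre of underside, z up; a half turn is the same. GOOD: cream, blue tab; stands in one of the six places and must stay there.
- kept3: Filter cassette 28 mm (x) x 70 (y) x 50 high (lowest 5 mm stepped in 2 mm all round), on top a centred grip tab 12 (x) x 40 (y) x 22 high: hold by the tab's two ends, 40 mm apart along own y. 0.15 kg. Origin: centre of underside, z up; a half turn is the same. GOOD: cream, blue tab; stands in one of the six places and must stay there.
- clog1: Filter cassette 28 mm (x) x 70 (y) x 50 high (lowest 5 mm stepped in 2 mm all round), on top a centred grip tab 12 (x) x 40 (y) x 22 high: hold by the tab's two ends, 40 mm apart along own y. 0.15 kg. Origin: centre of underside, z up; a half turn is the same. CLOGGED: brown all over; in one of the six places, or absent (already gone, its place is an open gap).
- clog2: Filter cassette 28 mm (x) x 70 (y) x 50 high (lowest 5 mm stepped in 2 mm all round), on top a centred grip tab 12 (x) x 40 (y) x 22 high: hold by the tab's two ends, 40 mm apart along own y. 0.15 kg. Origin: centre of underside, z up; a half turn is the same. CLOGGED: brown all over; in one of the six places, or absent (already gone, its place is an open gap).
- clog3: Filter cassette 28 mm (x) x 70 (y) x 50 high (lowest 5 mm stepped in 2 mm all round), on top a centred grip tab 12 (x) x 40 (y) x 22 high: hold by the tab's two ends, 40 mm apart along own y. 0.15 kg. Origin: centre of underside, z up; a half turn is the same. CLOGGED: brown all over; in one of the six places, or absent (already gone, its place is an open gap).
- fresh1: Filter cassette 28 mm (x) x 70 (y) x 50 high (lowest 5 mm stepped in 2 mm all round), on top a centred grip tab 12 (x) x 40 (y) x 22 high: hold by the tab's two ends, 40 mm apart along own y. 0.15 kg. Origin: centre of underside, z up; a half turn is the same. CLEAN: white, blue tab; stands on the bench. Grip it with less than 45 N.
- fresh2: Filter cassette 28 mm (x) x 70 (y) x 50 high (lowest 5 mm stepped in 2 mm all round), on top a centred grip tab 12 (x) x 40 (y) x 22 high: hold by the tab's two ends, 40 mm apart along own y. 0.15 kg. Origin: centre of underside, z up; a half turn is the same. CLEAN: white, blue tab; stands on the bench. Grip it with less than 45 N.
- fresh3: Filter cassette 28 mm (x) x 70 (y) x 50 high (lowest 5 mm stepped in 2 mm all round), on top a centred grip tab 12 (x) x 40 (y) x 22 high: hold by the tab's two ends, 40 mm apart along own y. 0.15 kg. Origin: centre of underside, z up; a half turn is the same. CLEAN: white, blue tab; stands on the bench. Grip it with less than 45 N.
- waste_tray: Grey waste tray standing loose on the bench, 0.4 kg, open at the top, 230 mm (own x) x 150 mm (own y), 45 mm high, walls and floor 4 mm. Origin: centre of its underside.
- sanding_block: Cork sanding block 110 x 60 x 34 mm, not part of the job. Origin: centre of underside.
- wax_tin: Round brass tin of wax with a red lid, 70 mm across, 32 mm high, not part of the job. Origin: centre of underside.
- chisel: Chisel with red handle lying on the bench, 260 mm long, 22 mm high, not part of the job. Origin: underside, mid-length.
- glue: White glue bottle, 56 mm thick, 150 mm high, not part of the job. Origin: centre of underside.
- tape_measure: Yellow tape measure standing on the bench, 65 x 34 x 62 mm, not part of the job. Origin: centre of underside.
Not all that is in view belongs to the job. What is shaped like the fresh1 but green is not meant.

How it is judged:
On the way, in this order (a step that is already met when the one before it is completed fails the run):
1. the flap is thrown right back and the stay is swung over with its notch down on the rest pin (value of joint flap above 1.9 rad and value of joint stay between 2.1 and 2.27 rad), for 0.2 s.
2. with the flap still propped, all clogged cassettes are in the waste tray and the three clean ones are home in the gaps (value of joint flap above 1.8 rad and value of joint stay above 2 rad and y of fresh1 in the frame of extractor between -0.006 and 0.006 m and z of fresh1 in the frame of extractor between 0.05 and 0.064 m and angle between the x axis of each of fresh1, fresh2, fresh3 and the x axis of extractor, either way round below 0.09 rad and (x of fresh1 in the frame of extractor between -0.081 and -0.069 m or x of fresh1 in the frame of extractor between -0.051 and -0.039 m or x of fresh1 in the frame of extractor between -0.021 and -0.009 m or x of fresh1 in the frame of extractor between 0.009 and 0.021 m or x of fresh1 in the frame of extractor between 0.039 and 0.051 m or x of fresh1 in the frame of extractor between 0.069 and 0.081 m) and angle between each of fresh1, fresh2, fresh3's own z axis and vertical below 0.07 rad and y of fresh2 in the frame of extractor between -0.006 and 0.006 m and z of fresh2 in the frame of extractor between 0.05 and 0.064 m and (x of fresh2 in the frame of extractor between -0.081 and -0.069 m or x of fresh2 in the frame of extractor between -0.051 and -0.039 m or x of fresh2 in the frame of extractor between -0.021 and -0.009 m or x of fresh2 in the frame of extractor between 0.009 and 0.021 m or x of fresh2 in the frame of extractor between 0.039 and 0.051 m or x of fresh2 in the frame of extractor between 0.069 and 0.081 m) and y of fresh3 in the frame of extractor between -0.006 and 0.006 m and z of fresh3 in the frame of extractor between 0.05 and 0.064 m and (x of fresh3 in the frame of extractor between -0.081 and -0.069 m or x of fresh3 in the frame of extractor between -0.051 and -0.039 m or x of fresh3 in the frame of extractor between -0.021 and -0.009 m or x of fresh3 in the frame of extractor between 0.009 and 0.021 m or x of fresh3 in the frame of extractor between 0.039 and 0.051 m or x of fresh3 in the frame of extractor between 0.069 and 0.081 m) and x of clog1 in the frame of waste_tray between -0.115 and 0.115 m and y of clog1 in the frame of waste_tray between -0.075 and 0.075 m and height (world z) of each of clog1, clog2, clog3 below 0.075 m and x of clog2 in the frame of waste_tray between -0.115 and 0.115 m and y of clog2 in the frame of waste_tray between -0.075 and 0.075 m and x of clog3 in the frame of waste_tray between -0.115 and 0.115 m and y of clog3 in the frame of waste_tray between -0.075 and 0.075 m), for 0.2 s.
3. the stay is folded back against the flap while the flap is still up (value of joint stay below 0.1 rad and value of joint flap above 0.5 rad), for 0.1 s.
At the end, for the whole second after the job is handed in: flap shut (0.05 rad), stay folded against it (0.12 rad), each clean cassette upright (0.07 rad) and home in a place of the row (6 mm level, 4 mm in height, 0.09 rad in yaw), all clogged ones in the waste tray, good ones within 5 mm of where they stood, all at rest (value of joint flap below 0.05 rad and value of joint stay below 0.12 rad and y of fresh1 in the frame of extractor between -0.006 and 0.006 m and z of fresh1 in the frame of extractor between 0.05 and 0.064 m and angle between the x axis of each of fresh1, fresh2, fresh3 and the x axis of extractor, either way round below 0.09 rad and (x of fresh1 in the frame of extractor between -0.081 and -0.069 m or x of fresh1 in the frame of extractor between -0.051 and -0.039 m or x of fresh1 in the frame of extractor between -0.021 and -0.009 m or x of fresh1 in the frame of extractor between 0.009 and 0.021 m or x of fresh1 in the frame of extractor between 0.039 and 0.051 m or x of fresh1 in the frame of extractor between 0.069 and 0.081 m) and angle between each of fresh1, fresh2, fresh3's own z axis and vertical below 0.07 rad and y of fresh2 in the frame of extractor between -0.006 and 0.006 m and z of fresh2 in the frame of extractor between 0.05 and 0.064 m and (x of fresh2 in the frame of extractor between -0.081 and -0.069 m or x of fresh2 in the frame of extractor between -0.051 and -0.039 m or x of fresh2 in the frame of extractor between -0.021 and -0.009 m or x of fresh2 in the frame of extractor between 0.009 and 0.021 m or x of fresh2 in the frame of extractor between 0.039 and 0.051 m or x of fresh2 in the frame of extractor between 0.069 and 0.081 m) and y of fresh3 in the frame of extractor between -0.006 and 0.006 m and z of fresh3 in the frame of extractor between 0.05 and 0.064 m and (x of fresh3 in the frame of extractor between -0.081 and -0.069 m or x of fresh3 in the frame of extractor between -0.051 and -0.039 m or x of fresh3 in the frame of extractor between -0.021 and -0.009 m or x of fresh3 in the frame of extractor between 0.009 and 0.021 m or x of fresh3 in the frame of extractor between 0.039 and 0.051 m or x of fresh3 in the frame of extractor between 0.069 and 0.081 m) and x of clog1 in the frame of waste_tray between -0.115 and 0.115 m and y of clog1 in the frame of waste_tray between -0.075 and 0.075 m and height (world z) of each of clog1, clog2, clog3 below 0.075 m and x of clog2 in the frame of waste_tray between -0.115 and 0.115 m and y of clog2 in the frame of waste_tray between -0.075 and 0.075 m and x of clog3 in the frame of waste_tray between -0.115 and 0.115 m and y of clog3 in the frame of waste_tray between -0.075 and 0.075 m and distance of each of kept1, kept2, kept3 from where it was at the start of the episode below 0.005 m and linear speed of each of fresh1, fresh2, fresh3, clog1, clog2, clog3 below 0.02 m/s); the robot touches nothing.
It fails at once if a good cassette that stays in the row is shifted or lifted by more than 5 mm (distance of any of kept1, kept2, kept3 from where it was at the start of the episode above 0.005 m).
It fails at once if a clean cassette is gripped or pushed too hard: the fingers' forces on it add up to more than 90 N (both sides of a grip count) (contact force between the fingers and fresh1 above 90 N or contact force between the fingers and fresh2 above 90 N or contact force between the fingers and fresh3 above 90 N).
It fails at once if a cassette is lifted out of or lowered into the bay while the stay is not on its pin (value of joint stay below 2 rad and ((z of clog1 in the frame of extractor above 0.075 m and y of clog1 in the frame of extractor between -0.04 and 0.04 m and x of clog1 in the frame of extractor between -0.09 and 0.09 m) or (z of clog2 in the frame of extractor above 0.075 m and y of clog2 in the frame of extractor between -0.04 and 0.04 m and x of clog2 in the frame of extractor between -0.09 and 0.09 m) or (z of clog3 in the frame of extractor above 0.075 m and y of clog3 in the frame of extractor between -0.04 and 0.04 m and x of clog3 in the frame of extractor between -0.09 and 0.09 m) or (z of fresh1 in the frame of extractor above 0.075 m and y of fresh1 in the frame of extractor between -0.04 and 0.04 m and x of fresh1 in the frame of extractor between -0.09 and 0.09 m) or (z of fresh2 in the frame of extractor above 0.075 m and y of fresh2 in the frame of extractor between -0.04 and 0.04 m and x of fresh2 in the frame of extractor between -0.09 and 0.09 m) or (z of fresh3 in the frame of extractor above 0.075 m and y of fresh3 in the frame of extractor between -0.04 and 0.04 m and x of fresh3 in the frame of extractor between -0.09 and 0.09 m))).
It fails at once if the flap slams shut (faster than 5 rad/s) (velocity of joint flap below -5 rad/s).
It fails at once if a bystander is moved by more than 30 mm (distance of any of sanding_block, wax_tin, chisel, glue, tape_measure from where it was at the start of the episode above 0.03 m).
Of clog1, clog2, clog3 only 1 to 3 are there at a start; the rules pass over those that are not, and their reading is None.
At some moment in a run one of waste_tray may be knocked a few centimetres aside while the robot is not near it.
It also fails if it takes over 210 s, if anything falls off the work surface, if the arm or the gripper's body presses on something with over 40 N, if the wrist force passes 120 N, or if a joint passes its speed limit or range.

## Working session

There is one attempt and no reset: what is moved stays moved. The work goes in short steps, Python scripts to look and compute and a tool call to move; the robot and the scene stay as the last step left them, time stands still between calls to the robot, and variables do not carry over. Pictures are saved under pics/ and viewed, and the job is handed in when it is done.

Besides the shell and the picture viewer there is one more tool, called after "Emit:" as name([rows], argument=value, ...), one row to a line, values as JSON. carry_out: Moves the arm, as the interface text tells. Its arguments: {"type":"object","properties":{"series":{"type":"array"},"force":{"type":"number"}},"required":["series"]}

```bash
ls; mkdir -p pics; cat > h.py <<'E'
import numpy as np, cv2
from scipy.spatial.transform import Rotation as R
from workcell import telemetry, imaging, ticket
def look(n,fn):
    s=telemetry.observe(); p,d=imaging.grab_frame(n); cv2.imwrite('pics/'+fn+'.png',p); np.savez('pics/'+fn+'.npz',p=p,d=d,pos=s['position'],rot=s['tool_rot']); return p,d
def st():
    s=telemetry.observe()
    for k in ['clock','qpos','position','tool_rot','force','grip_width']: print(k,np.round(s[k],4))
    return s
def cloud(n,d):
    c=imaging.camera_info(n); K=np.array(c['mtx']);T=np.array(c['extrinsics'])
    v,u=np.mgrid[:d.shape[0],:d.shape[1]]
    P=np.stack([(u-K[0,2])/K[0,0]*d,(v-K[1,2])/K[1,1]*d,d],-1)
    return P@T[:3,:3].T+T[:3,3]
E
python3 - <<'E'
from h import *
s=st(); print(s['tool_rot'])
for n in ['scene','side','wrist']:
    p,d=look(n,n+'0'); print(n,imaging.camera_info(n))
E
```

```text
pics
clock 0.0
qpos [ 1.1668  0.522  -0.0363  1.6     0.0212  1.0211 -0.1128]
position [ 0.2046 -0.5902  0.2307]
tool_rot [-3.1405e+00  1.0000e-04  3.3380e-01]
force [-0.4051 -0.3574  0.1536]
grip_width 0.0857
[-3.14050090e+00  7.47877757e-05  3.33796718e-01]
scene {'mtx': array([[391.36784578,   0.        , 251.61156541],
       [  0.        , 391.36784578, 196.15741322],
       [  0.        ,   0.        ,   1.        ]]), 'extrinsics': array([[-0.79549525,  0.31466434, -0.51785486,  0.97363115],
       [ 0.60557797,  0.44316084, -0.66097186,  0.50780985],
       [ 0.02150872, -0.83940147, -0.54308613,  0.58909177],
       [ 0.        ,  0.        ,  0.        ,  1.        ]])}
side {'mtx': array([[363.2884125 ,   0.        , 249.72607869],
       [  0.        , 363.2884125 , 189.50816899],
       [  0.        ,   0.        ,   1.        ]]), 'extrinsics': array([[-0.97071033, -0.11731051,  0.20966567,  0.33595311],
       [-0.24023781,  0.46417329, -0.85254264,  0.68645784],
       [ 0.002691  , -0.87794157, -0.47876023,  0.53836307],
       [ 0.        ,  0.        ,  0.        ,  1.        ]])}
wrist {'mtx': array([[297.31863964,   0.        , 258.96885457],
       [  0.        , 297.31863964, 194.17419529],
       [  0.        ,   0.        ,   1.        ]]), 'hand_eye': array([[-9.52431552e-05, -9.48057391e-01, -3.18099314e-01,
         8.20907506e-02],
       [ 9.99999977e-01, -1.52231375e-04,  1.54294351e-04,
         1.20898636e-03],
       [-1.94704595e-04, -3.18099292e-01,  9.48057384e-01,
        -1.41875645e-01],
       [ 0.00000000e+00,  0.00000000e+00,  0.00000000e+00,
         1.00000000e+00]])}
```

View pics/scene0.png

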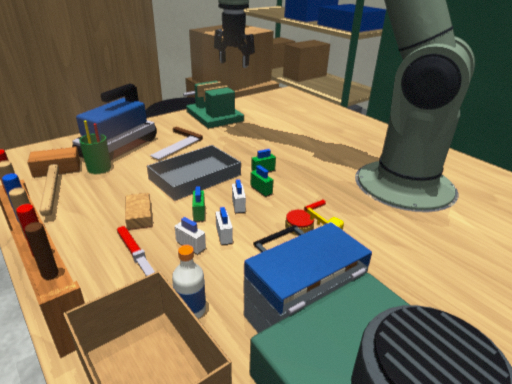

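View pics/side0.png

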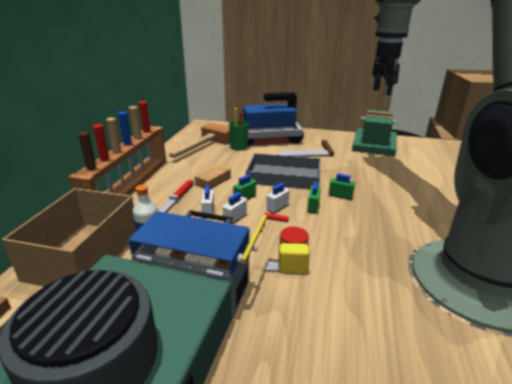

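View pics/wrist0.png

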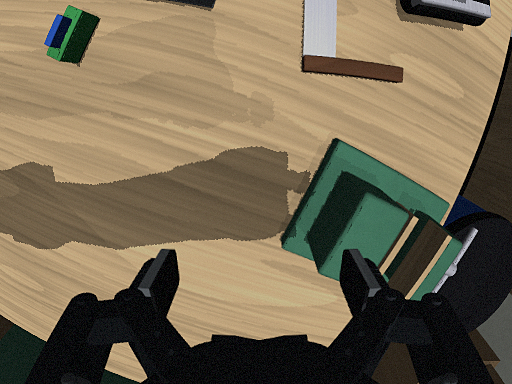

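```bash
cat >> h.py <<'E'
def hsvmask(p,lo,hi):
    return cv2.inRange(cv2.cvtColor(p,cv2.COLOR_BGR2HSV),np.array(lo),np.array(hi))>0
def comps(n,p,d,m,minarea=40,zmin=-.01,zmax=.3):
    P=cloud(n,d); k,l,s,c=cv2.connectedComponentsWithStats(m.astype(np.uint8))
    out=[]
    for i in range(1,k):
        if s[i,4]<minarea: continue
        q=P[(l==i)&(d>0)]; 
        if len(q)<10: continue
        q=q[(q[:,2]>zmin)&(q[:,2]<zmax)]
        if len(q)<10: continue
        print(n,'px',np.round(c[i]),'n',s[i,4],'lo',np.round(np.percentile(q,3,0),3),'med',np.round(np.median(q,0),3),'hi',np.round(np.percentile(q,97,0),3)); out.append(q)
    return out
def rect(q,zlo,zhi):
    q=q[(q[:,2]>zlo)&(q[:,2]<zhi)][:,:2]
    r=cv2.minAreaRect(q.astype(np.float32)*1000); print('rect',len(q),np.round(r[0],1),np.round(r[1],1),round(r[2],1)); return r
E
python3 - <<'E'
from h import *
for n in ['scene','side']:
    z=np.load('pics/'+n+'0.npz');p,d=z['p'],z['d']
    print('blue');o=comps(n,p,d,hsvmask(p,[100,120,60],[125,255,255]),25)
    for q in o:
        if len(q)>1500 : rect(q,.128,.16); print(np.histogram(q[:,2],bins=np.arange(.08,.17,.005)))
    print('yellow');comps(n,p,d,hsvmask(p,[22,150,90],[33,255,255]),15)
    print('red');comps(n,p,d,hsvmask(p,[0,180,90],[5,255,255])|hsvmask(p,[175,180,90],[180,255,255]),15)
    print('green');comps(n,p,d,hsvmask(p,[50,150,50],[75,255,255]),60)
    print('white');comps(n,p,d,hsvmask(p,[0,0,165],[180,30,255]),40)
    print('grey');comps(n,p,d,hsvmask(p,[0,0,30],[180,60,110]),300)
E
```

```text
blue
scene px [322.  12.] n 1569 lo [-1.125 -1.568  0.189] med [-0.914 -1.29   0.249] hi [-0.9   -1.042  0.294]
scene px [372.  18.] n 505 lo [-1.166 -1.108  0.189] med [-1.059 -0.999  0.244] hi [-0.954 -0.99   0.281]
scene px [113. 111.] n 898 lo [ 0.507 -0.75   0.118] med [ 0.597 -0.682  0.141] hi [ 0.693 -0.631  0.143]
scene px [138. 120.] n 34 lo [ 0.506 -0.686  0.084] med [ 0.526 -0.679  0.095] hi [ 0.546 -0.668  0.105]
scene px [264. 153.] n 82 lo [ 0.285 -0.304  0.056] med [ 0.302 -0.296  0.066] hi [ 0.319 -0.291  0.073]
scene px [262. 171.] n 97 lo [ 0.305 -0.29   0.019] med [ 0.378 -0.213  0.067] hi [ 0.381 -0.196  0.074]
scene px [ 10. 181.] n 226 lo [ 0.935 -0.279  0.21 ] med [ 0.946 -0.223  0.225] hi [ 0.957 -0.217  0.232]
scene px [238. 186.] n 53 lo [ 0.463 -0.204  0.059] med [ 0.478 -0.179  0.072] hi [ 0.485 -0.171  0.073]
scene px [198. 193.] n 74 lo [ 0.514 -0.315  0.011] med [ 0.579 -0.212  0.071] hi [ 0.589 -0.201  0.074]
scene px [223. 215.] n 74 lo [ 0.565 -0.122  0.058] med [ 0.578 -0.099  0.072] hi [ 0.586 -0.087  0.074]
scene px [189. 222.] n 58 lo [ 0.602 -0.
[... 6617 characters left out ...]
x [480. 227.] n 8698 lo [-0.002 -0.023  0.023] med [0.059 0.061 0.139] hi [0.094 0.09  0.262]
side px [276. 132.] n 432 lo [ 0.47  -0.701  0.033] med [ 0.561 -0.661  0.05 ] hi [ 0.66  -0.613  0.072]
side px [284. 170.] n 1476 lo [ 0.383 -0.466  0.004] med [ 0.483 -0.427  0.026] hi [ 0.598 -0.31   0.044]
side px [229. 213.] n 323 lo [ 0.526 -0.125  0.002] med [ 0.562 -0.087  0.031] hi [0.639 0.085 0.126]
side px [194. 269.] n 1878 lo [0.477 0.07  0.011] med [0.552 0.212 0.1  ] hi [0.75  0.235 0.111]
side px [ 79. 333.] n 10454 lo [0.537 0.361 0.141] med [0.601 0.451 0.192] hi [0.684 0.506 0.196]
side px [461. 310.] n 474 lo [-0.01  -0.003 -0.   ] med [0.063 0.12  0.005] hi [0.136 0.139 0.01 ]
```

```bash
cat >> h.py <<'E'
EC=np.array([.5795,.170]); EY=-0.054
def ext(x,y,z): # extractor->world
    c,s_=np.cos(EY),np.sin(EY); return np.array([EC[0]+c*x-s_*y, EC[1]+s_*x+c*y, z])
def wext(p):
    c,s_=np.cos(EY),np.sin(EY); d=np.asarray(p)[...,:2]-EC; return np.stack([c*d[...,0]+s_*d[...,1],-s_*d[...,0]+c*d[...,1],np.asarray(p)[...,2]],-1)
def go(target,yaw=None,roll=np.pi,pitch=0):
    s=telemetry.observe(); Rt=R.from_euler('xyz',s['tool_rot']); sh=Rt.inv().apply(np.array(target)-s['position'])
    rv=np.zeros(3)
    if yaw is not None: rv=(Rt.inv()*R.from_euler('xyz',[roll,pitch,yaw])).as_rotvec()
    print('shift',np.round(sh,4),'rv',np.round(rv,4)); return sh,rv
E
python3 - <<'E'
from h import *
go([.574,.03,.30],EY)
E
```

```text
shift [ 0.5522 -0.4651 -0.0688] rv [-8.000e-04  2.000e-04  3.878e-01]
```

Emit:
carry_out([
  [0.05,-0.042,-0.06,0,0,0.1,0],
  [0.1,-0.085,-0.069,0,0,0.2,0],
  [0.15,-0.126,-0.069,0,0,0.3,0],
  [0.2,-0.168,-0.069,0,0,0.388,0],
  [0.25,-0.21,-0.069,0,0,0.388,50],
  [0.3,-0.253,-0.069,0,0,0.388,100],
  [0.35,-0.295,-0.069,0,0,0.388,150],
  [0.4,-0.337,-0.069,0,0,0.388,150],
  [0.45,-0.379,-0.069,0,0,0.388,150],
  [0.5,-0.421,-0.069,0,0,0.388,150],
])

```text
clock: 1.4
position: [0.5152, -0.0685, 0.3004]
tool_rot: [3.141, -0.0, -0.054]
force: [0.8, -0.9, 0.4]
grip_width: 0.035
```

```bash
python3 - <<'E'
from h import *
st(); go([.574,.03,.30],EY)
look('wrist','w1')
E
```

```text
clock 1.4
qpos [ 0.218   0.2898 -0.2516  1.7783  0.0807  1.0832 -1.6866]
position [ 0.5152 -0.0685  0.3004]
tool_rot [ 3.1415e+00 -2.0000e-04 -5.4500e-02]
force [ 0.7614 -0.9277  0.4064]
grip_width 0.035
shift [ 0.0533 -0.1016  0.0004] rv [ 0.0001 -0.0002 -0.0005]
```

View pics/w1.png

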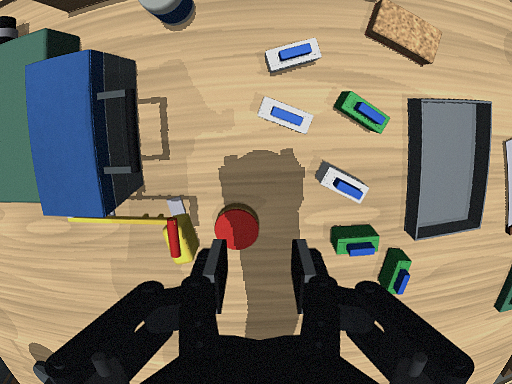

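```bash
cat >> h.py <<'E'
def wcloud(d,pos,rot):
    c=imaging.camera_info('wrist');K=np.array(c['mtx']);H=np.array(c['hand_eye'])
    v,u=np.mgrid[:d.shape[0],:d.shape[1]]; a=(u-K[0,2])/K[0,0]; b=(v-K[1,2])/K[1,1]; r=np.hypot(a,b)+1e-9
    t=np.tan(np.minimum(r,1.5)); P=np.stack([a/r*t*d,b/r*t*d,d],-1)
    P=P@H[:3,:3].T+H[:3,3]
    return P@R.from_euler('xyz',rot).as_matrix().T+np.array(pos)
def wl(fn):
    z=np.load('pics/'+fn+'.npz'); return z['p'],z['d'],wcloud(z['d'],z['pos'],z['rot'])
E
python3 - <<'E'
from h import *
p,d,P=wl('w1')
E_=wext(P)
for (u,v) in [(60,130),(80,130),(100,130),(110,130),(115,130),(120,130),(125,130),(130,130),(135,130),(140,130),(150,130),(115,95),(118,170),(236,228),(172,235),(120,219)]:
    print(u,v,p[v,u],np.round(P[v,u],3),np.round(E_[v,u],3))
m=hsvmask(p,[100,120,60],[125,255,255])&(d>0)&(abs(P[...,2]-.141)<.004)
r=rect(P[m],.13,.15)
for n,fn in [('scene','scene0'),('side','side0')]:
    z=np.load('pics/'+fn+'.npz');Q=wext(cloud(n,z['d'])); mm=(z['d']>0)&(Q[...,2]>.114)&(Q[...,2]<.13)&(Q[...,1]<-.075)&(Q[...,1]>-.12)&(abs(Q[...,0])<.036)
    q=Q[mm]; print(n,len(q),np.percentile(q,[2,50,98],axis=0).round(3))
E
```

```text
60 130 [151  87  49] [0.59  0.163 0.14 ] [ 0.01  -0.006  0.14 ]
80 130 [145  86  48] [0.585 0.132 0.141] [ 0.008 -0.037  0.141]
100 130 [40 26 24] [0.581 0.117 0.12 ] [ 0.004 -0.053  0.12 ]
110 130 [28 32 26] [0.577 0.117 0.093] [ 0.001 -0.053  0.093]
115 130 [40 40 36] [0.576 0.116 0.082] [-0.001 -0.054  0.082]
120 130 [37 35 30] [0.574 0.117 0.065] [-0.003 -0.054  0.065]
125 130 [37 35 30] [0.572 0.117 0.049] [-0.005 -0.054  0.049]
130 130 [31 30 31] [0.576 0.073 0.125] [ 0.002 -0.097  0.125]
135 130 [17 18 20] [0.575 0.069 0.121] [ 0.001 -0.101  0.121]
140 130 [139 182 212] [ 0.565  0.115 -0.002] [-0.011 -0.056 -0.002]
150 130 [129 171 199] [ 0.563  0.098 -0.002] [-0.012 -0.073 -0.002]
115 95 [90 85 77] [0.618 0.088 0.125] [ 0.043 -0.08   0.125]
118 170 [88 82 74] [0.53  0.098 0.124] [-0.045 -0.075  0.124]
236 228 [ 20  23 110] [ 0.407 -0.029  0.031] [-0.161 -0.208  0.031]
172 235 [ 42  42 182] [0.444 0.041 0.125] [-0.128 -0.136  0.125]
120 219 [ 62 151 169] [0.467 0.11  0.122] [-0.109 -0.066  0.122]
rect 10053 [579.6 167.7] [105.3 199.9] 87.1
scene 198 [[-0.034 -0.099  0.118]
 [ 0.001 -0.092  0.124]
 [ 0.034 -0.089  0.127]]
side 182 [[-0.035 -0.098  0.116]
 [-0.    -0.09   0.124]
 [ 0.034 -0.087  0.127]]
```

```bash
sed -i 's/^EC=.*;/EC=np.array([.5795,.169]);/' h.py; python3 - <<'E'
from h import *
h=ext(0,-.094,.120); print(h); go(h+[0,0,.04],EY); go(h-[0,0,.019],EY)
E
```

```text
[0.57442647 0.07513702 0.12      ]
shift [ 0.0495 -0.1376  0.1408] rv [-0.0036 -0.0014  0.0071]
shift [ 0.0494 -0.1374  0.1998] rv [-0.0036 -0.0014  0.0071]
```

Emit:
carry_out([
  [0.025,-0.05,0.03,0,0,0,150],
  [0.049,-0.1,0.06,0,0,0,150],
  [0.05,-0.138,0.1,0,0,0,150],
  [0.05,-0.138,0.14,0,0,0,150],
  [0.05,-0.138,0.16,0,0,0,150],
  [0.05,-0.138,0.18,0,0,0,150],
  [0.05,-0.138,0.199,0,0,0,150],
  [0.05,-0.138,0.199,0,0,0,150],
], force=25)

```text
clock: 2.45
position: [0.5711, 0.0646, 0.1001]
tool_rot: [3.141, 0.002, -0.054]
force: [-0.1, -0.6, 0.5]
grip_width: 0.0351
```

```bash
python3 - <<'E'
from h import *
st(); look('wrist','w2'); look('scene','s2')
E
```

```text
clock 2.45
qpos [-0.04    0.6224 -0.2478  1.8296  0.2185  0.7187 -2.0335]
position [0.5711 0.0646 0.1001]
tool_rot [ 3.1411e+00  2.5000e-03 -5.4100e-02]
force [-0.1146 -0.5745  0.5256]
grip_width 0.0351
```

View pics/w2.png

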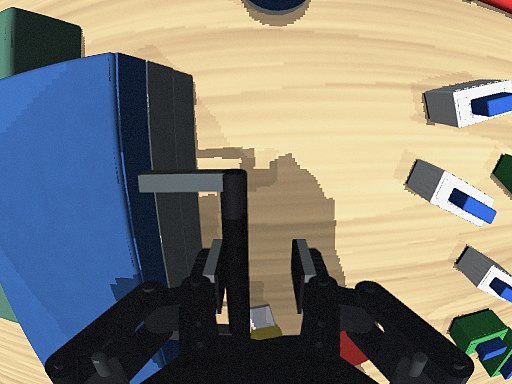

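View pics/s2.png

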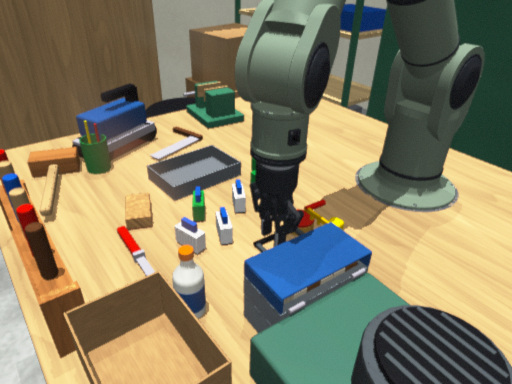

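Emit:
carry_out([
  [0,0,0,0,0,0,150],
  [0.003,-0.005,0,0,0,0,150],
  [0.003,-0.01,0,0,0,0,150],
  [0.003,-0.01,0,0,0,0,150],
  [0.003,-0.01,0,0,0,0,150],
])

```text
clock: 3.18
position: [0.5754, 0.0745, 0.1013]
tool_rot: [3.141, 0.0, -0.054]
force: [0.7, 0.1, -0.4]
grip_width: 0.0354
```

```bash
python3 - <<'E'
from h import *
st(); look('wrist','w3')
E
```

```text
clock 3.175
qpos [-0.0566  0.6265 -0.2473  1.8164  0.2182  0.7252 -2.0477]
position [0.5754 0.0745 0.1013]
tool_rot [ 3.1415e+00  1.0000e-04 -5.4100e-02]
force [ 0.6819  0.0929 -0.407 ]
grip_width 0.0354
```

View pics/w3.png

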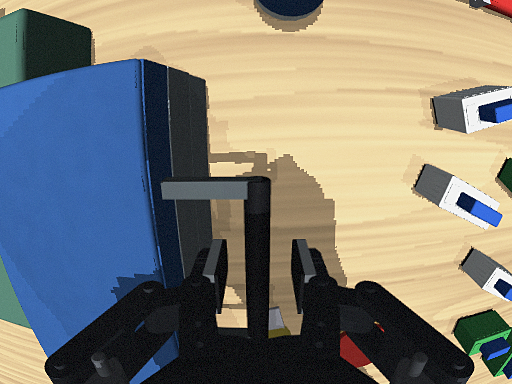

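Emit:
carry_out([
  [0,0,-0.05,0,0,0,150],
  [0,0.03,-0.09,0,0,-0.15,150],
  [0,0.04,-0.09,0,0,-0.33,150],
  [0,0.04,-0.09,0,0,-0.51,150],
  [0,0.04,-0.09,0,0,-0.69,150],
  [0,0.04,-0.09,0,0,-0.87,150],
  [0,0.04,-0.09,0,0,-1.05,150],
  [0,0.04,-0.09,0,0,-1.23,150],
  [0,0.04,-0.09,0,0,-1.41,150],
  [0,0.04,-0.09,0,0,-1.59,150],
])

```text
clock: 4.47
position: [0.5732, 0.0344, 0.1913]
tool_rot: [-3.141, 0.0, 1.541]
force: [0.2, 0.3, -0.1]
grip_width: 0.0355
```

Emit:
carry_out([
  [0,0,0,0,0,-0.18,150],
  [0,0,0,0,0,-0.36,150],
  [0,0,0,0,0,-0.54,150],
  [0,0,0,0,0,-0.72,150],
  [0,0,0,0,0,-0.9,150],
  [0,0,0,0,0,-1.08,150],
  [0,0,0,0,0,-1.26,150],
  [0,0,0,0,0,-1.44,150],
  [0,0,0,0,0,-1.55,150],
  [0,0,0,0,0,-1.55,150],
])

```text
clock: 5.72
position: [0.5732, 0.0342, 0.1911]
tool_rot: [3.141, -0.0, 3.085]
force: [0.3, -0.8, -0.5]
grip_width: 0.0351
```

```bash
python3 - <<'E'
from h import *
st()
h=ext(0,-.0945,.120);  go(h-[0,0,.019],np.pi+EY);go(h-[0,0,.019]+[0,0,.09],np.pi+EY)
E
```

```text
clock 5.725
qpos [ 0.5202  0.6863 -1.0299  1.7423  0.6549  1.1003  0.7882]
position [0.5732 0.0342 0.1911]
tool_rot [ 3.1415e+00 -4.0000e-04  3.0846e+00]
force [ 0.3247 -0.8057 -0.5456]
grip_width 0.0351
shift [0.0011 0.0404 0.0901] rv [ 0.0001 -0.0004 -0.003 ]
shift [0.0011 0.0404 0.0001] rv [ 0.0001 -0.0004 -0.003 ]
```

Emit:
carry_out([
  [0.001,0.04,0,0,0,-0.003,150],
  [0.001,0.04,0.03,0,0,-0.003,150],
  [0.001,0.04,0.06,0,0,-0.003,150],
  [0.001,0.04,0.08,0,0,-0.003,150],
  [0.001,0.04,0.09,0,0,-0.003,150],
  [0.001,0.04,0.09,0,0,-0.003,150],
  [0.001,0.04,0.09,0,0,-0.003,230],
  [0.001,0.04,0.09,0,0,-0.003,240],
  [0.001,0.04,0.09,0,0,-0.003,240],
], force=30)

```text
clock: 6.85
position: [0.575, 0.0755, 0.1022]
tool_rot: [3.14, 0.001, 3.089]
force: [0.2, 5.7, 4.4]
grip_width: 0.0108
```

```bash
python3 - <<'E'
from h import *
s=st()
# arc from theta 0..2.0 for handle; shifts tool y=+ey, z=down
for t in np.arange(0,2.06,.1):
    a=np.arctan2(14,146); r=np.hypot(14,146)
    y=r*(np.cos(a)-np.cos(t+a)); z=r*(np.sin(t+a)-np.sin(a)); print(round(t,2),round(y/1000,4),round(-z/1000,4))
E
```

```text
clock 6.85
qpos [ 0.3896  0.7978 -0.9395  1.7944  0.7778  0.9662  0.6363]
position [0.575  0.0755 0.1022]
tool_rot [3.1402e+00 1.5000e-03 3.0890e+00]
force [0.1924 5.6691 4.4028]
grip_width 0.0108
0.0 0.0 -0.0
0.1 0.0021 -0.0145
0.2 0.0057 -0.0287
0.3 0.0107 -0.0425
0.4 0.017 -0.0557
0.5 0.0246 -0.0683
0.6 0.0334 -0.08
0.7 0.0434 -0.0908
0.8 0.0543 -0.1005
0.9 0.0662 -0.1091
1.0 0.0789 -0.1164
1.1 0.0923 -0.1225
1.2 0.1061 -0.1272
1.3 0.1204 -0.1304
1.4 0.135 -0.1323
1.5 0.1496 -0.1326
1.6 0.1643 -0.1315
1.7 0.1787 -0.129
1.8 0.1928 -0.125
1.9 0.2064 -0.1196
2.0 0.2195 -0.1129
```

Emit:
carry_out([
  [0,0.002,-0.0145,0,0,0,240],
  [0,0.0057,-0.0287,0,0,0,240],
  [0,0.0107,-0.0425,0,0,0,240],
  [0,0.017,-0.0557,0,0,0,240],
  [0,0.0246,-0.0683,0,0,0,240],
  [0,0.0246,-0.0683,0,0,0,240],
])

```text
clock: 7.6
position: [0.5761, 0.0985, 0.1709]
tool_rot: [-3.139, 0.001, 3.088]
force: [1.4, -6.9, 2.5]
grip_width: 0.0109
```

```bash
python3 - <<'E'
from h import *
s=st(); look('scene','s4')
print(wext(s['position']+[0,0,.019])-[0,.052,.106])
E
```

```text
clock 7.6
qpos [ 0.3851  0.7205 -1.0026  1.734   0.6852  1.0798  0.668 ]
position [0.5761 0.0985 0.1709]
tool_rot [-3.1394e+00  1.1000e-03  3.0882e+00]
force [ 1.3718 -6.8795  2.4874]
grip_width 0.0109
[ 0.00044758 -0.1225466   0.08390706]
```

View pics/s4.png

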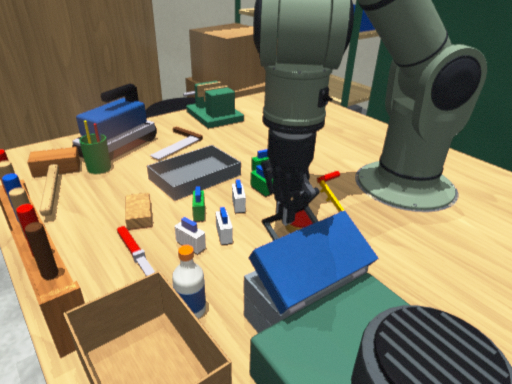

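Emit:
carry_out([
  [0,0.0088,-0.0117,0,0,0,240],
  [0,0.0188,-0.0225,0,0,0,240],
  [0,0.0297,-0.0322,0,0,0,240],
  [0,0.0416,-0.0408,0,0,0,240],
  [0,0.0543,-0.0481,0,0,0,240],
  [0,0.0677,-0.0542,0,0,0,240],
  [0,0.0815,-0.0589,0,0,0,240],
  [0,0.0958,-0.0621,0,0,0,240],
  [0,0.1104,-0.064,0,0,0,240],
  [0,0.1104,-0.064,0,0,0,240],
])

```text
clock: 8.9
position: [0.5819, 0.2111, 0.2344]
tool_rot: [3.14, 0.001, 3.09]
force: [3.5, -1.7, 7.8]
grip_width: 0.0105
```

```bash
python3 - <<'E'
from h import *
s=st(); 
print(wext(s['position']+[0,0,.019])-[0,.052,.106])
E
```

```text
clock 8.9
qpos [ 0.1945  0.6987 -1.0269  1.5801  0.6257  1.2223  0.5705]
position [0.5819 0.2111 0.2344]
tool_rot [3.1405e+00 1.3000e-03 3.0899e+00]
force [ 3.506  -1.6688  7.7527]
grip_width 0.0105
[ 0.00016573 -0.00985791  0.14739337]
```

Emit:
carry_out([
  [0,0.0146,-0.0003,0,0,0,240],
  [0,0.0293,0.0008,0,0,0,240],
  [0,0.0437,0.0033,0,0,0,240],
  [0,0.0578,0.0073,0,0,0,240],
  [0,0.0714,0.0127,0,0,0,240],
  [0,0.078,0.016,0,0,0,240],
  [0,0.082,0.018,0,0,0,240],
  [0,0.082,0.018,0,0,0,240],
])

```text
clock: 9.9
position: [0.5857, 0.2916, 0.2155]
tool_rot: [3.141, -0.001, 3.089]
force: [-0.1, 0.9, 2.1]
grip_width: 0.0109
```

```bash
python3 - <<'E'
from h import *
s=st(); 
print(wext(s['position']+[0,0,.019])-[0,.052,.106])
look('scene','s5'); look('side','d5')
E
```

```text
clock 9.9
qpos [ 0.03    0.7652 -0.9906  1.4982  0.6591  1.2383  0.4673]
position [0.5857 0.2916 0.2155]
tool_rot [ 3.1413e+00 -5.0000e-04  3.0891e+00]
force [-0.0516  0.9167  2.085 ]
grip_width 0.0109
[-0.00040457  0.07075524  0.12846759]
```

View pics/s5.png

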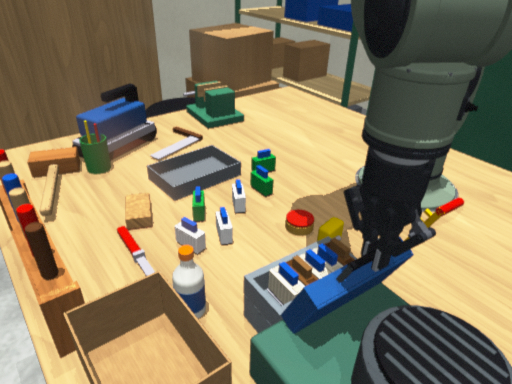

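View pics/d5.png

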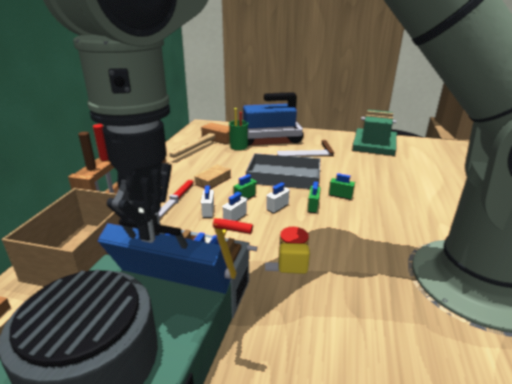

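Emit:
carry_out([
  [0,0.003,0.0015,0,0,0,240],
  [0,0.003,0.0015,0,0,0,150],
  [0,0.003,0.0015,0,0,0,150],
  [0,0.003,0.0015,0,0,0,150],
  [0,0,-0.03,0,0,0,150],
  [0,0,-0.07,0,0,0,150],
  [0,0,-0.1,0,0,0,150],
  [0,0,-0.1,0,0,0,150],
])

```text
clock: 11.0
position: [0.5864, 0.2918, 0.3178]
tool_rot: [3.14, 0.003, 3.088]
force: [-0.4, 0.8, -0.8]
grip_width: 0.0351
```

```bash
python3 - <<'E'
from h import *
s=st(); 
for n in ['scene','side']:
    p,d=look(n,n+'6'); o=comps(n,p,d,hsvmask(p,[0,180,90],[5,255,255])|hsvmask(p,[175,180,90],[180,255,255]),15,.15,.3)
    for q in o: print(np.percentile(wext(q),[3,50,97],axis=0).round(3))
look('wrist','w6')
print(ext(-.148,.140,.27)); go(ext(-.148,.140,.251+.08),np.pi+EY)
E
```

```text
clock 11.0
qpos [ 0.0396  0.6779 -1.0362  1.3717  0.58    1.4081  0.5327]
position [0.5864 0.2918 0.3178]
tool_rot [3.1400e+00 2.8000e-03 3.0885e+00]
force [-0.4278  0.7758 -0.8423]
grip_width 0.0351
scene px [  2. 154.] n 52 lo [ 0.935 -0.355  0.216] med [ 0.94  -0.341  0.226] hi [ 0.945 -0.337  0.232]
scene px [453. 208.] n 193 lo [0.428 0.312 0.27 ] med [0.454 0.318 0.275] hi [0.478 0.322 0.277]
scene px [ 25. 214.] n 325 lo [ 0.936 -0.123  0.2  ] med [ 0.947 -0.102  0.223] hi [ 0.957 -0.097  0.231]
[[ 0.383 -0.504  0.216]
 [ 0.387 -0.49   0.226]
 [ 0.393 -0.486  0.232]]
[[-0.159  0.136  0.27 ]
 [-0.134  0.142  0.275]
 [-0.109  0.146  0.277]]
[[ 0.371 -0.271  0.2  ]
 [ 0.382 -0.251  0.223]
 [ 0.392 -0.246  0.231]]
side px [102. 156.] n 36 lo [ 0.939 -0.099  0.151] med [ 0.943 -0.097  0.157] hi [ 0.946 -0.096  0.165]
side px [232. 228.] n 319 lo [0.427 0.316 0.269] med [0.45  0.321 0.274] hi [0.473 0.324 0.277]
[[ 0.373 -0.248  0.151]
 [ 0.377 -0.246  0.157]
 [ 0.381 -0.245  0.165]]
[[-0.161  0.14   0.269]
 [-0.138  0.145  0.274]
 [-0.114  0.148  0.277]]
[0.43927206 0.31678405 0.27      ]
shift [ 0.1478  0.018  -0.0161] rv [-0.0007 -0.0005  0.0011]
```

View pics/scene6.png

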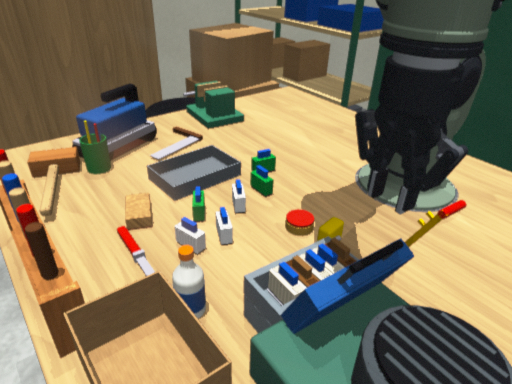

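View pics/w6.png

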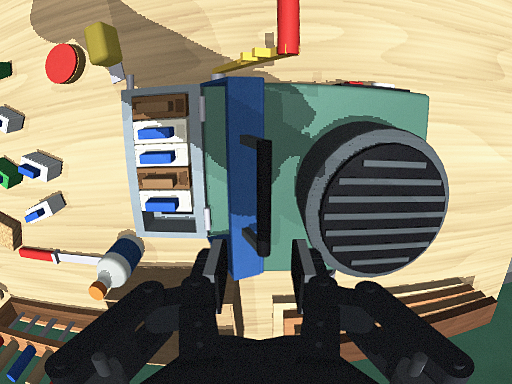

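```bash
python3 - <<'E'
from h import *
go(ext(-.144,.141,.2505),np.pi+EY)
for s in np.arange(0,2.2,.1):
    t=2.0-s; u=lambda t:np.array([-np.cos(t),np.sin(t)])
    d=.15*(u(t)-u(2.0)); print(round(s,2),d[0].round(4),(-d[1]).round(4))
E
```

```text
shift [0.1438 0.0191 0.0644] rv [-0.0007 -0.0005  0.0011]
0.0 0.0 -0.0
0.1 -0.0139 -0.0056
0.2 -0.0283 -0.0097
0.3 -0.0431 -0.0124
0.4 -0.058 -0.0135
0.5 -0.073 -0.0132
0.6 -0.0879 -0.0114
0.7 -0.1025 -0.0081
0.8 -0.1168 -0.0034
0.9 -0.1305 0.0027
1.0 -0.1435 0.0102
1.1 -0.1557 0.0189
1.2 -0.1669 0.0288
1.3 -0.1771 0.0398
1.4 -0.1862 0.0517
1.5 -0.1941 0.0645
1.6 -0.2006 0.078
1.7 -0.2057 0.0921
1.8 -0.2094 0.1066
1.9 -0.2117 0.1214
2.0 -0.2124 0.1364
2.1 -0.2117 0.1514
```

Emit:
carry_out([
  [0.04,0.01,-0.02,0,0,0,130],
  [0.08,0.019,-0.02,0,0,0,130],
  [0.12,0.019,-0.02,0,0,0,130],
  [0.144,0.019,-0.02,0,0,0,130],
  [0.144,0.019,-0.01,0,0,0,130],
  [0.144,0.019,0.01,0,0,0,130],
])

```text
clock: 11.9
position: [0.444, 0.3175, 0.3044]
tool_rot: [3.142, 0.0, 3.088]
force: [0.9, -0.4, -0.7]
grip_width: 0.042
```

```bash
python3 - <<'E'
from h import *
st(); look('wrist','w7');go(ext(-.144,.141,.2505),np.pi+EY)
E
```

```text
clock 11.9
qpos [ 0.0471  0.5194 -1.1176  1.6812  0.4892  1.2536  0.3402]
position [0.444  0.3175 0.3044]
tool_rot [3.1415e+00 3.0000e-04 3.0878e+00]
force [ 0.9394 -0.3578 -0.7023]
grip_width 0.042
shift [0.0001 0.0011 0.051 ] rv [-0.002  -0.0025  0.0001]
```

View pics/w7.png

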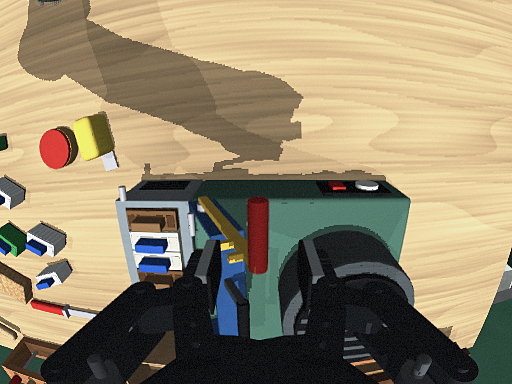

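```bash
python3 - <<'E'
from h import *
p,d,P=wl('w7'); m=(hsvmask(p,[0,180,60],[5,255,255])|hsvmask(p,[175,180,60],[180,255,255]))&(d>0)
q=P[m];q=q[q[:,2]>.2]; print(len(q),np.percentile(wext(q),[2,50,98],axis=0).round(3))
m=hsvmask(p,[22,150,60],[33,255,255])&(d>0);q=P[m];q=q[q[:,2]>.1];print(np.percentile(wext(q),[2,50,98],axis=0).round(3))
print(wext(telemetry.observe()['position']))
E
```

```text
1418 [[-0.161  0.133  0.267]
 [-0.14   0.139  0.274]
 [-0.112  0.145  0.276]]
[[-0.116  0.076  0.136]
 [-0.115  0.114  0.225]
 [-0.11   0.131  0.261]]
[-0.14375782  0.14004109  0.30149773]
```

Emit:
carry_out([
  [0,0,0.02,0,0,0,130],
  [0,0,0.04,0,0,0,130],
  [0,0,0.051,0,0,0,130],
  [0,0,0.051,0,0,0,130],
  [0,0,0.051,0,0,0,240],
  [0,0,0.051,0,0,0,240],
  [0,0,0.051,0,0,0,240],
], force=30)

```text
clock: 12.82
position: [0.4434, 0.3172, 0.2552]
tool_rot: [-3.14, 0.001, 3.088]
force: [-2.4, -6.2, 6.1]
grip_width: 0.0126
```

```bash
python3 - <<'E'
from h import *
s=st(); print(wext(s['position']))
E
```

```text
clock 12.825
qpos [ 0.0215  0.5664 -1.084   1.7479  0.5438  1.1649  0.2934]
position [0.4434 0.3172 0.2552]
tool_rot [-3.1403e+00  7.0000e-04  3.0881e+00]
force [-2.3961 -6.1638  6.1304]
grip_width 0.0126
[-0.14392886  0.14063849  0.25516422]
```

Emit:
carry_out([
  [0,-0.0139,-0.0056,0,0,0,240],
  [0,-0.0283,-0.0097,0,0,0,240],
  [0,-0.0431,-0.0124,0,0,0,240],
  [0,-0.058,-0.0135,0,0,0,240],
  [0,-0.073,-0.0132,0,0,0,240],
  [0,-0.0879,-0.0114,0,0,0,240],
  [0,-0.1025,-0.0081,0,0,0,240],
  [0,-0.1168,-0.0034,0,0,0,240],
  [0,-0.1305,0.0027,0,0,0,240],
  [0,-0.1305,0.0027,0,0,0,240],
])

```text
clock: 14.08
position: [0.4363, 0.1862, 0.2516]
tool_rot: [-3.141, -0.0, 3.087]
force: [1.1, -0.5, 1.6]
grip_width: 0.0124
```

```bash
python3 - <<'E'
from h import *
s=st(); e=wext(s['position']+[0,0,.019]); print(e, e-[0,.0775,.1328]); look('scene','s8')
E
```

```text
clock 14.075
qpos [ 0.3506  0.4611 -1.1545  1.92    0.4809  1.0761  0.5116]
position [0.4363 0.1862 0.2516]
tool_rot [-3.1409e+00 -3.0000e-04  3.0872e+00]
force [ 1.1124 -0.5141  1.6018]
grip_width 0.0124
[-0.14389036  0.0094908   0.27055076] [-0.14389036 -0.0680092   0.13775076]
```

View pics/s8.png

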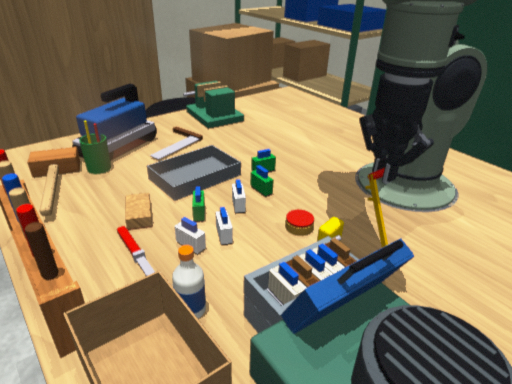

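Emit:
carry_out([
  [0,-0.013,0.0075,0,0,0,240],
  [0,-0.0252,0.0162,0,0,0,240],
  [0,-0.0364,0.0261,0,0,0,240],
  [0,-0.0466,0.0371,0,0,0,240],
  [0,-0.0557,0.049,0,0,0,240],
  [0,-0.0636,0.0618,0,0,0,240],
  [0,-0.0701,0.0753,0,0,0,240],
  [0,-0.0752,0.0894,0,0,0,240],
  [0,-0.0789,0.1039,0,0,0,240],
  [0,-0.0812,0.1187,0,0,0,240],
])

```text
clock: 15.38
position: [0.4318, 0.1058, 0.132]
tool_rot: [-3.141, -0.0, 3.088]
force: [0.1, -3.5, 1.8]
grip_width: 0.0131
```

```bash
python3 - <<'E'
from h import *
s=st(); e=wext(s['position']+[0,0,.019]); print(e, e-[0,.0775,.1328]); 
E
```

```text
clock 15.375
qpos [ 0.3974  0.5806 -1.0153  2.1133  0.6882  0.8248  0.4733]
position [0.4318 0.1058 0.132 ]
tool_rot [-3.1407e+00 -5.0000e-04  3.0884e+00]
force [ 0.0838 -3.549   1.8009]
grip_width 0.0131
[-0.14404834 -0.07109254  0.15104509] [-0.14404834 -0.14859254  0.01824509]
```

Emit:
carry_out([
  [0,-0.0007,0.015,0,0,0,240],
  [0,0,0.03,0,0,0,240],
  [0,0.001,0.038,0,0,0,240],
  [0,0.002,0.043,0,0,0,240],
  [0,0.002,0.045,0,0,0,240],
  [0,0.002,0.045,0,0,0,240],
])

```text
clock: 16.12
position: [0.4317, 0.1069, 0.0871]
tool_rot: [-3.139, -0.001, 3.088]
force: [1.1, -11.4, -2.3]
grip_width: 0.013
```

```bash
python3 - <<'E'
from h import *
s=st(); e=wext(s['position']+[0,0,.019]); e=e-[0,.0775,.1328];print(e,2-np.arctan2(e[2],-e[1])); look('scene','s9')
E
```

```text
clock 16.125
qpos [ 0.3253  0.6497 -0.9317  2.1427  0.7968  0.7492  0.3782]
position [0.4317 0.1069 0.0871]
tool_rot [-3.1387e+00 -1.4000e-03  3.0880e+00]
force [  1.1235 -11.4269  -2.3158]
grip_width 0.013
[-0.14427066 -0.14753251 -0.02672957] 2.1792332125456157
```

View pics/s9.png

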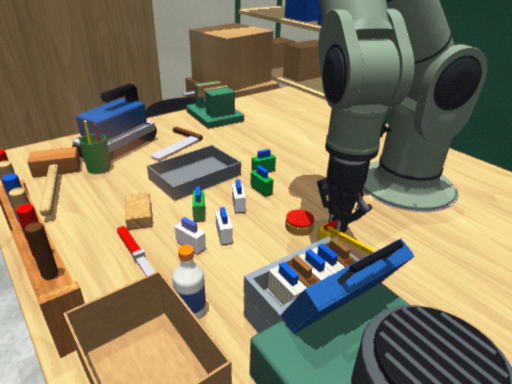

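Emit:
carry_out([
  [0,-0.002,0.002,0,0,0,240],
  [0,-0.002,0.004,0,0,0,240],
  [0,-0.002,0.004,0,0,0,240],
])

```text
clock: 16.55
position: [0.432, 0.1071, 0.084]
tool_rot: [3.141, -0.0, 3.089]
force: [0.2, 3.5, 0.7]
grip_width: 0.0128
```

```bash
python3 - <<'E'
from h import *
s=st(); e=wext(s['position']+[0,0,.019]); e=e-[0,.0775,.1328];print(e,2-np.arctan2(e[2],-e[1])); look('wrist','w9')
E
```

```text
clock 16.55
qpos [ 0.3236  0.6545 -0.9271  2.1454  0.8054  0.74    0.374 ]
position [0.432  0.1071 0.084 ]
tool_rot [ 3.1407 -0.      3.0894]
force [0.1596 3.4753 0.7167]
grip_width 0.0128
[-0.14394209 -0.1472751  -0.02980545] 2.1996824000779727
```

View pics/w9.png

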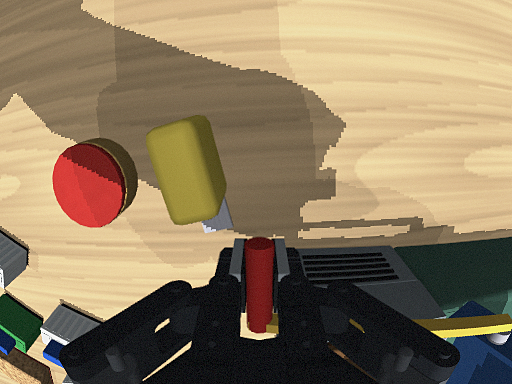

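Emit:
carry_out([
  [0,0,0.002,0,0,0,240],
  [0,0,0.004,0,0,0,240],
  [0,0,0.004,0,0,0,240],
])

```text
clock: 16.98
position: [0.4324, 0.1072, 0.0811]
tool_rot: [3.141, 0.002, 3.089]
force: [-7.3, 0.6, 32.4]
grip_width: 0.0128
```

```bash
python3 - <<'E'
from h import *
s=st(); e=wext(s['position']+[0,0,.019]); e=e-[0,.0775,.1328];print(e,2-np.arctan2(e[2],-e[1])); 
E
```

```text
clock 16.975
qpos [ 0.318   0.6587 -0.9208  2.1471  0.8149  0.7347  0.3654]
position [0.4324 0.1072 0.0811]
tool_rot [3.1414e+00 1.5000e-03 3.0893e+00]
force [-7.3471  0.6032 32.3992]
grip_width 0.0128
[-0.14357398 -0.14718306 -0.03272126] 2.2187590274918745
```

Emit:
carry_out([
  [0,0,-0.002,0,0,0,240],
  [0,0,-0.002,0,0,0,120],
  [0,0,-0.002,0,0,0,120],
  [0,0,-0.03,0,0,0,120],
  [0,0,-0.08,0,0,0,60],
  [-0.03,0.02,-0.13,0,0,0,50],
  [-0.06,0.04,-0.18,0,0,0,50],
  [-0.06,0.05,-0.2,0,0,0,50],
  [-0.06,0.05,-0.2,0,0,0,50],
])

```text
clock: 18.1
position: [0.4948, 0.1538, 0.281]
tool_rot: [3.141, 0.001, 3.089]
force: [-0.5, -0.0, -0.5]
grip_width: 0.0691
```

```bash
python3 - <<'E'
from h import *
s=st(); look('wrist','w10'); look('side','d10')
p,d,P=wl('w10'); E_=wext(P)
m=hsvmask(p,[100,140,60],[125,255,255])&(d>0)&(P[...,2]<.142)&(P[...,2]>.05)
k,l,ss,c=cv2.connectedComponentsWithStats(m.astype(np.uint8))
for i in range(1,k):
    if ss[i,4]>30: q=P[l==i]; print('blue',c[i].round(),ss[i,4],np.median(q,0).round(4),np.median(E_[l==i],0).round(4))
m=hsvmask(p,[5,100,20],[15,220,140])&(d>0)&(P[...,2]<.142)&(P[...,2]>.125)&(abs(E_[...,1])<.05)&(abs(E_[...,0])<.1)
k,l,ss,c=cv2.connectedComponentsWithStats(m.astype(np.uint8))
for i in range(1,k):
    if ss[i,4]>30: q=E_[l==i]; print('brown',c[i].round(),ss[i,4],np.median(q,0).round(4),np.percentile(q,[3,97],axis=0).round(3).tolist())
E
```

```text
clock 18.1
qpos [ 0.4012  0.4966 -1.1297  1.7815  0.4862  1.1769  0.6422]
position [0.4948 0.1538 0.281 ]
tool_rot [3.1413e+00 1.4000e-03 3.0892e+00]
force [-0.4672 -0.0277 -0.4909]
grip_width 0.0691
blue [ 12. 108.] 126 [ 0.3743 -0.215   0.0713] [-0.1842 -0.3946  0.0713]
blue [ 34. 167.] 180 [ 0.4709 -0.1871  0.0709] [-0.0894 -0.3615  0.0709]
blue [349. 208.] 1424 [0.5423 0.2568 0.1105] [-0.042   0.0858  0.1105]
blue [278. 212.] 485 [0.5323 0.1708 0.1309] [-0.0471 -0.0006  0.1309]
blue [ 39. 228.] 212 [ 0.5729 -0.2164  0.0683] [ 0.0142 -0.385   0.0683]
blue [ 89. 227.] 239 [ 0.5711 -0.105   0.0706] [ 0.0067 -0.274   0.0706]
blue [277. 235.] 499 [0.5604 0.169  0.1306] [-0.0192 -0.001   0.1306]
blue [ 95. 274.] 147 [ 0.6526 -0.119   0.0709] [ 0.0884 -0.2837  0.0709]
blue [275. 274.] 185 [0.6183 0.1669 0.1205] [0.0389 0.     0.1205]
blue [275. 283.] 264 [0.6236 0.1657 0.1312] [ 0.0442 -0.0009  0.1312]
blue [320. 311.] 43 [0.6805 0.2237 0.1246] [0.0979 0.0602 0.1246]
brown [273. 185.] 194 [-0.0776 -0.0063  0.131 ] [[-0.081, -0.021, 0.127], [-0.07, 0.011, 0.132]]
brown [276. 256.] 39 [ 0.0089 -0.0023  0.1284] [[0.008, -0.014, 0.126], [0.01, 0.009, 0.131]]
```

View pics/w10.png

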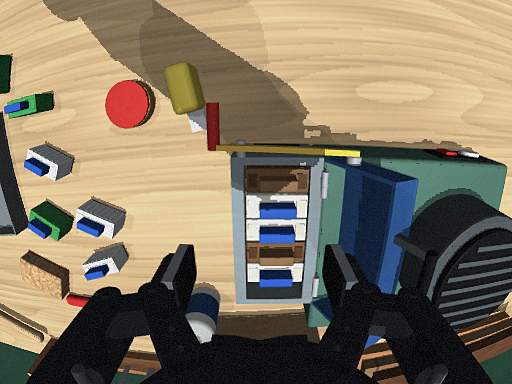

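View pics/d10.png

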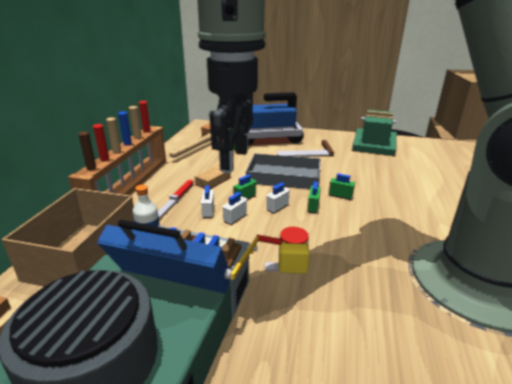

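```bash
python3 - <<'E'
from h import *
p,d,P=wl('w10'); E_=wext(P)
m=(d>0)&(P[...,2]>.1295)&(P[...,2]<.14)&(abs(E_[...,1])<.05)&(abs(E_[...,0])<.09)
k,l,ss,c=cv2.connectedComponentsWithStats(m.astype(np.uint8),connectivity=4)
for i in range(1,k):
    if ss[i,4]>30: r=rect(E_[l==i],.1295,.14); print(c[i].round())
# tray & fresh
m=(d>0)&(P[...,2]>.067)&(P[...,2]<.078)&(P[...,1]<0)
k,l,ss,c=cv2.connectedComponentsWithStats(m.astype(np.uint8),connectivity=4)
for i in range(1,k):
    if ss[i,4]>30: r=rect(P[l==i],.067,.078); print(c[i].round(),p[l==i].mean(0))
E
```

```text
rect 423 [-75.5  -1. ] [39.5 11.5] 89.1
[278. 186.]
rect 404 [-44.7  -0.9] [39.6 12.7] 89.9
[277. 214.]
rect 345 [-16.3  -1.2] [12.  38.9] 0.0
[277. 238.]
rect 305 [14.1 -1.1] [12.1 39.2] 1.8
[276. 261.]
rect 288 [44.1 -1.5] [13.7 38.4] 2.4
[275. 282.]
rect 138 [ 374.2 -216. ] [41.4 12.4] 89.1
[ 13. 107.] [190.82608696  87.76086957  43.65217391]
rect 166 [ 471.2 -189.5] [40.9 12.6] 60.9
[ 33. 168.] [175.61445783  82.95783133  41.8253012 ]
rect 168 [ 573.1 -106. ] [39.2 13.5] 64.7
[ 88. 229.] [186.51785714  87.88690476  43.20833333]
rect 134 [ 575.8 -218.3] [39.3 13.9] 59.9
[ 37. 230.] [174.65671642  83.05223881  42.67164179]
rect 141 [ 654.8 -121.2] [12.1 39.6] 13.5
[ 94. 275.] [181.90070922  86.14184397  43.70212766]
```

```bash
sed -i 's/^EC=.*;/EC=np.array([.579,.168]);/' h.py; python3 - <<'E'
from h import *
go(ext(-.075,0,.20),np.pi+EY); go(ext(-.075,0,.113),np.pi+EY)
E
```

```text
shift [-0.009   0.0201  0.0793] rv [-0.0011 -0.0009  0.001 ]
shift [-0.009   0.0202  0.1663] rv [-0.0011 -0.0009  0.001 ]
```

Emit:
carry_out([
  [-0.009,0.02,0.03,0,0,0,90],
  [-0.009,0.02,0.08,0,0,0,90],
  [-0.009,0.02,0.12,0,0,0,90],
  [-0.009,0.02,0.15,0,0,0,90],
  [-0.009,0.02,0.166,0,0,0,90],
  [-0.009,0.02,0.166,0,0,0,90],
], force=35)

```text
clock: 18.95
position: [0.504, 0.1724, 0.1134]
tool_rot: [-3.141, -0.002, 3.089]
force: [0.1, -0.3, -0.3]
grip_width: 0.0552
```

```bash
python3 - <<'E'
from h import *
s=st(); look('wrist','w11'); print(wext(s['position']))
E
```

```text
clock 18.95
qpos [ 0.2199  0.7179 -0.9455  1.9091  0.7395  0.9119  0.421 ]
position [0.504  0.1724 0.1134]
tool_rot [-3.1411e+00 -1.8000e-03  3.0889e+00]
force [ 0.0627 -0.2893 -0.2774]
grip_width 0.0552
[-0.07511584  0.00030569  0.11342681]
```

View pics/w11.png

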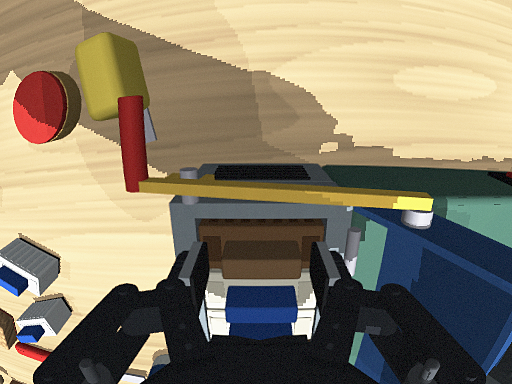

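```bash
python3 - <<'E'
from h import *
c=imaging.camera_info('wrist');K=c['mtx'];H=np.array(c['hand_eye'])
for q in [[0,0,0],[0,0,-.019],[0,.0276,0],[0,-.0276,0],[0,.0276,-.019]]:
    x=np.linalg.inv(H)@np.r_[q,1]; r=np.hypot(x[0],x[1]); t=np.arctan2(r,x[2]); print(q,K[0,2]+K[0,0]*t*x[0]/r,K[1,2]+K[1,1]*t*x[1]/r)
E
```

```text
[0, 0, 0] 260.8521971165544 252.21541545677232
[0, 0, -0.019] 261.05419619017874 271.24134180042364
[0, 0.0276, 0] 310.9015323033253 251.63504590961912
[0, -0.0276, 0] 210.7044690726296 251.70343272335128
[0, 0.0276, -0.019] 316.75332723188575 270.29058708585654
```

Emit:
carry_out([
  [0,0,0,0,0,0,150],
  [0,0,0,0,0,0,170],
  [0,0,0,0,0,0,170],
  [0,0,0,0,0,0,170],
  [0,0,-0.005,0,0,0,170],
  [0,0,-0.02,0,0,0,170],
  [0,0,-0.04,0,0,0,170],
])

```text
clock: 19.88
position: [0.5045, 0.1728, 0.1556]
tool_rot: [3.142, -0.0, 3.089]
force: [0.1, -0.1, -1.4]
grip_width: 0.0391
```

```bash
python3 - <<'E'
from h import *
s=st(); look('wrist','w12'); look('scene','s12')
E
```

```text
clock 19.875
qpos [ 0.2552  0.6633 -0.9954  1.879   0.672   0.9784  0.4732]
position [0.5045 0.1728 0.1556]
tool_rot [ 3.1415e+00 -1.0000e-04  3.0889e+00]
force [ 0.1402 -0.1104 -1.3812]
grip_width 0.0391
```

View pics/s12.png

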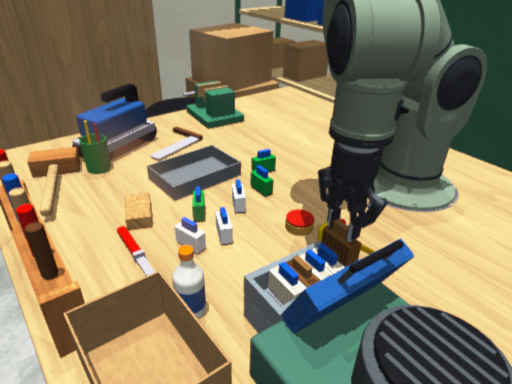

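View pics/w12.png

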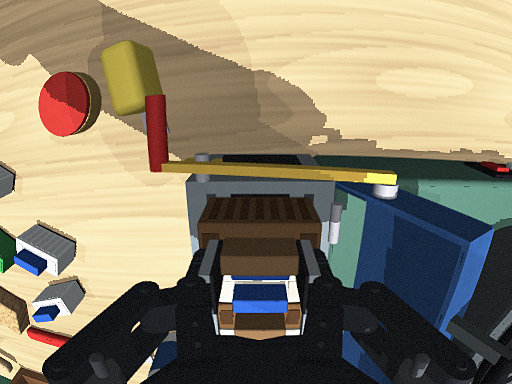

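```bash
cat >> h.py <<'E'
def tray(fn='t',n='scene'):
    p,d=look(n,fn); P=cloud(n,d)
    m=(d>0)&(P[...,2]>.039)&(P[...,2]<.049)&(P[...,1]<-.28)&(P[...,1]>-.53)&(P[...,0]>.30)&(P[...,0]<.68)&hsvmask(p,[0,0,25],[180,80,150])
    k,l,s,c=cv2.connectedComponentsWithStats(cv2.dilate(m.astype(np.uint8),np.ones((3,3)))); i=1+np.argmax(s[1:,4]); q=P[(l==i)&m]
    return rect(q,.03,.06)
E
python3 - <<'E'
from h import *
tray('t1'); tray('t1s','side')
go([.56,-.37,.25],np.pi+EY); go([.56,-.37,.25],np.pi/2+EY)
E
```

```text
rect 448 [ 487.7 -389.1] [231.  156.6] 2.6
rect 296 [ 486.8 -387.8] [228.7 156.5] 3.5
shift [-0.084  -0.5388 -0.0951] rv [0.     0.0011 0.0007]
shift [-0.084  -0.5388 -0.0951] rv [9.0000e-04 8.0000e-04 1.5715e+00]
```

Emit:
carry_out([
  [0,0,-0.05,0,0,0,170],
  [0,-0.02,-0.095,0,0,0,170],
  [0,-0.07,-0.095,0,0,0,170],
  [0,-0.12,-0.095,0,0,0,170],
  [0,-0.17,-0.095,0,0,0,170],
  [0,-0.22,-0.095,0,0,0,170],
  [0,-0.27,-0.095,0,0,0,170],
  [0,-0.32,-0.095,0,0,0,170],
  [0,-0.37,-0.095,0,0,0,170],
  [0,-0.42,-0.095,0,0,0,170],
])

```text
clock: 21.32
position: [0.4819, -0.2485, 0.2488]
tool_rot: [3.142, -0.001, 3.089]
force: [1.1, 0.3, -1.1]
grip_width: 0.0394
```

```bash
python3 - <<'E'
from h import *
st(); go([.432,-.391,.16],np.pi+EY); go([.432,-.391,.064],np.pi+EY)
E
```

```text
clock 21.325
qpos [ 1.1262  0.5741 -1.0939  1.7625  0.5557  1.1546  1.3786]
position [ 0.4819 -0.2485  0.2488]
tool_rot [ 3.1415e+00 -5.0000e-04  3.0885e+00]
force [ 1.1299  0.2721 -1.1278]
grip_width 0.0394
shift [ 0.0422 -0.145   0.0889] rv [ 0.0001 -0.0005  0.0009]
shift [ 0.0421 -0.145   0.1849] rv [ 0.0001 -0.0005  0.0009]
```

Emit:
carry_out([
  [0.02,-0.05,0,0,0,0,170],
  [0.042,-0.1,0,0,0,0,170],
  [0.042,-0.145,0.03,0,0,0,170],
  [0.042,-0.145,0.08,0,0,0,170],
  [0.042,-0.145,0.13,0,0,0,170],
  [0.042,-0.145,0.165,0,0,0,170],
  [0.042,-0.145,0.183,0,0,0,170],
  [0.042,-0.145,0.185,0,0,0,170],
  [0.042,-0.145,0.185,0,0,0,170],
])

```text
clock: 22.45
position: [0.4334, -0.3896, 0.0653]
tool_rot: [-3.141, 0.001, 3.089]
force: [-0.5, -0.7, -0.8]
grip_width: 0.039
```

```bash
python3 - <<'E'
from h import *
st(); look('wrist','w13')
E
```

```text
clock 22.45
qpos [ 1.2234  0.847  -0.8953  1.8035  0.8296  0.9155  1.4641]
position [ 0.4334 -0.3896  0.0653]
tool_rot [-3.1408e+00  1.0000e-03  3.0887e+00]
force [-0.5364 -0.6696 -0.7765]
grip_width 0.039
```

View pics/w13.png

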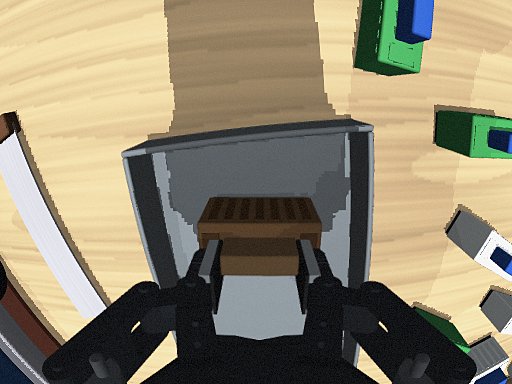

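Emit:
carry_out([
  [0,0,0,0,0,0,110],
  [0,0,0,0,0,0,100],
  [0,0,-0.03,0,0,0,100],
  [0,0.02,-0.09,0,0,0,100],
  [-0.03,0.06,-0.14,0,0,0,90],
  [-0.06,0.11,-0.165,0,0,0,90],
  [-0.08,0.16,-0.165,0,0,0,90],
  [-0.1,0.21,-0.165,0,0,0,90],
  [-0.11,0.26,-0.165,0,0,0,90],
  [-0.12,0.31,-0.165,0,0,0,90],
])

```text
clock: 23.75
position: [0.5693, -0.0844, 0.2295]
tool_rot: [-3.141, 0.0, 3.089]
force: [0.8, 0.3, 0.2]
grip_width: 0.0552
```

```bash
python3 - <<'E'
from h import *
s=st(); print(wext(s['position']));go(ext(.015,0,.20),np.pi+EY); go(ext(.015,0,.113),np.pi+EY)
E
```

```text
clock 23.75
qpos [ 0.7378  0.639  -1.0447  1.7009  0.5985  1.1578  1.0443]
position [ 0.5693 -0.0844  0.2295]
tool_rot [-3.1414e+00  5.0000e-04  3.0887e+00]
force [0.7511 0.3271 0.1575]
grip_width 0.0552
[ 0.00398107 -0.25255559  0.22954299]
shift [-0.0113  0.2525  0.0295] rv [-0.0002  0.0005  0.0012]
shift [-0.0113  0.2526  0.1165] rv [-0.0002  0.0005  0.0012]
```

Emit:
carry_out([
  [-0.011,0.055,0,0,0,0,90],
  [-0.011,0.11,0,0,0,0,90],
  [-0.011,0.165,0,0,0,0,90],
  [-0.011,0.22,0,0,0,0,90],
  [-0.011,0.2525,0.03,0,0,0,90],
  [-0.011,0.2525,0.06,0,0,0,90],
  [-0.011,0.2525,0.09,0,0,0,90],
  [-0.011,0.2525,0.1165,0,0,0,90],
  [-0.011,0.2525,0.1165,0,0,0,90],
  [-0.011,0.2525,0.1165,0,0,0,90],
])

```text
clock: 25.0
position: [0.5938, 0.1659, 0.1139]
tool_rot: [3.141, 0.001, 3.089]
force: [-0.7, 0.1, -0.4]
grip_width: 0.0551
```

```bash
python3 - <<'E'
from h import *
s=st(); print(wext(s['position'])); look('wrist','w14')
E
```

```text
clock 25.0
qpos [ 0.2145  0.8188 -0.9198  1.6882  0.7483  1.0235  0.5522]
position [0.5938 0.1659 0.1139]
tool_rot [3.1410e+00 1.0000e-03 3.0887e+00]
force [-0.6996  0.0606 -0.4224]
grip_width 0.0551
[ 0.01485465 -0.00134663  0.11392092]
```

View pics/w14.png

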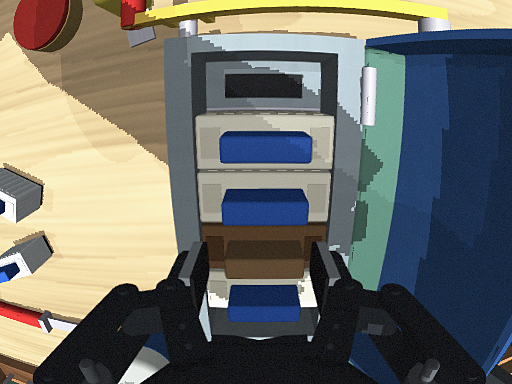

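Emit:
carry_out([
  [0,0.001,0,0,0,0,150],
  [0,0.001,0,0,0,0,170],
  [0,0.001,0,0,0,0,170],
  [0,0.001,0,0,0,0,170],
  [0,0.001,-0.01,0,0,0,170],
  [0,0.001,-0.03,0,0,0,170],
  [0,0.001,-0.06,0,0,0,170],
  [0,0.001,-0.09,0,0,0,170],
  [0,0.001,-0.13,0,0,0,170],
])

```text
clock: 26.18
position: [0.5931, 0.1665, 0.2448]
tool_rot: [3.141, -0.0, 3.089]
force: [0.6, -0.4, -0.5]
grip_width: 0.0388
```

```bash
python3 - <<'E'
from h import *
s=st(); tray('t2'); look('wrist','w15'); go([.54,-.385,.24],np.pi+EY)
E
```

```text
clock 26.175
qpos [ 0.2665  0.6779 -1.0176  1.5756  0.6015  1.231   0.6595]
position [0.5931 0.1665 0.2448]
tool_rot [ 3.1414e+00 -1.0000e-04  3.0891e+00]
force [ 0.6488 -0.3691 -0.5373]
grip_width 0.0388
rect 427 [ 487.5 -388.8] [231.  155.1] 2.9
shift [ 0.0254 -0.5549  0.0066] rv [0.0024 0.0055 0.0014]
```

View pics/w15.png

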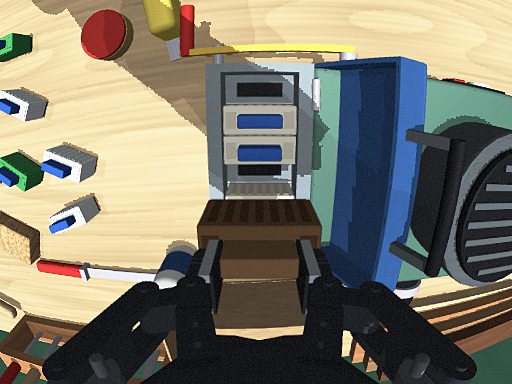

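View pics/t2.png

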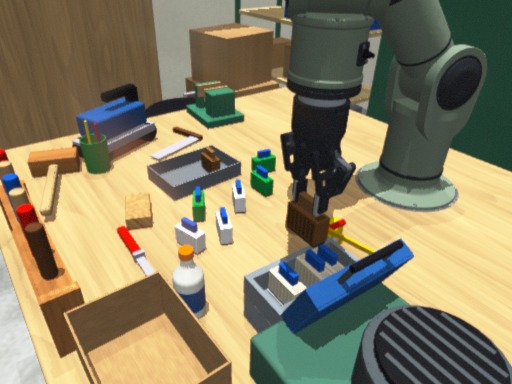

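Emit:
carry_out([
  [0,-0.055,0,0,0,0,170],
  [0,-0.11,0,0,0,0,170],
  [0,-0.165,0,0,0,0,170],
  [0,-0.22,0,0,0,0,170],
  [0.01,-0.275,0,0,0,0,170],
  [0.02,-0.33,0,0,0,0,170],
  [0.025,-0.385,0,0,0,0,170],
  [0.025,-0.44,0,0,0,0,170],
  [0.025,-0.495,0,0,0,0,170],
  [0.025,-0.55,0,0,0,0,170],
])

```text
clock: 27.52
position: [0.5389, -0.3832, 0.2435]
tool_rot: [-3.141, 0.0, 3.089]
force: [1.5, 0.0, -1.3]
grip_width: 0.039
```

```bash
python3 - <<'E'
from h import *
s=st(); go([.54,-.385,.065],np.pi+EY)
E
```

```text
clock 27.525
qpos [ 1.1063  0.7488 -1.0018  1.4482  0.6392  1.2924  1.57  ]
position [ 0.5389 -0.3832  0.2435]
tool_rot [-3.1415e+00  4.0000e-04  3.0888e+00]
force [ 1.5237  0.009  -1.2547]
grip_width 0.039
shift [-0.0011 -0.0017  0.1785] rv [-0.0001  0.0004  0.0012]
```

Emit:
carry_out([
  [0,0,0.05,0,0,0,170],
  [0,0,0.1,0,0,0,170],
  [0,0,0.15,0,0,0,170],
  [0,0,0.175,0,0,0,170],
  [0,0,0.178,0,0,0,170],
  [0,0,0.178,0,0,0,170],
  [0,0,0.178,0,0,0,110],
  [0,0,0.178,0,0,0,100],
  [0,0,0.14,0,0,0,100],
  [0,0,0.08,0,0,0,90],
])

```text
clock: 28.78
position: [0.5387, -0.3811, 0.1631]
tool_rot: [3.14, -0.002, 3.089]
force: [0.9, -0.9, 0.4]
grip_width: 0.0551
```

```bash
python3 - <<'E'
from h import *
s=st(); look('scene','s16');look('wrist','w16')
p,d,P=wl('w16')
m=(d>0)&(P[...,2]>.067)&(P[...,2]<.078)
k,l,ss,c=cv2.connectedComponentsWithStats(m.astype(np.uint8),connectivity=4)
for i in range(1,k):
    if ss[i,4]>60: r=rect(P[l==i],.067,.078); print(c[i].round(),p[l==i].mean(0).round())
E
```

```text
clock 28.775
qpos [ 1.0869  0.8256 -0.9546  1.5271  0.7097  1.1668  1.5141]
position [ 0.5387 -0.3811  0.1631]
tool_rot [ 3.1403e+00 -1.8000e-03  3.0890e+00]
force [ 0.9437 -0.9003  0.446 ]
grip_width 0.0551
rect 458 [ 374.4 -216.9] [41.7 12.6] 89.4
[432.   9.] [161.  77.  39.]
rect 766 [ 432.7 -390.7] [39.7 12.4] 85.9
[242.  63.] [53. 72. 90.]
rect 434 [ 472.2 -190.8] [40.3 12.7] 61.1
[457. 113.] [172.  82.  42.]
rect 700 [ 540.5 -384.2] [38.5 11.8] 87.3
[258. 192.] [43. 61. 78.]
rect 499 [ 602.6 -645.1] [181.2  32.6] 33.5
[ 48. 262.] [34. 28. 13.]
rect 226 [ 573.2 -108.4] [41.  12.3] 67.3
[500. 207.] [178.  83.  42.]
rect 381 [ 575.4 -219.7] [40.7 12.6] 58.5
[423. 216.] [167.  80.  41.]
rect 236 [ 655.6 -122.7] [14.7 40.7] 12.8
[476. 270.] [158.  75.  39.]
rect 67 [ 700.6 -633.7] [22.4  3.1] 2.1
[ 73. 320.] [24. 43. 16.]
rect 243 [854.8  19.1] [  4.9 128.6] 89.8
[499. 351.] [28. 39. 47.]
```

View pics/w16.png

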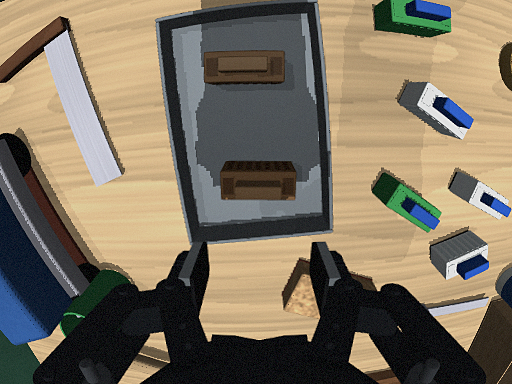

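```bash
python3 - <<'E'
from h import *
go([.472,-.190,.17],np.deg2rad(151))
E
```

```text
shift [ 0.08    0.188  -0.0019] rv [-0.0019  0.0079  0.4532]
```

Emit:
carry_out([
  [0.02,0.05,-0.005,0,0,0.1,90],
  [0.04,0.1,-0.005,0,0,0.25,90],
  [0.06,0.15,-0.005,0,0,0.4,90],
  [0.08,0.188,-0.002,0,0,0.453,90],
  [0.08,0.188,-0.002,0,0,0.453,90],
  [0.08,0.188,-0.002,0,0,0.453,90],
])

```text
clock: 29.62
position: [0.4699, -0.19, 0.1652]
tool_rot: [-3.141, 0.001, 2.636]
force: [-1.1, -0.6, 0.1]
grip_width: 0.0553
```

```bash
cat >> h.py <<'E'
def tabs(fn,zlo=.067,zhi=.078,col=True,mn=60):
    p,d,P=wl(fn); m=(d>0)&(P[...,2]>zlo)&(P[...,2]<zhi)
    k,l,ss,c=cv2.connectedComponentsWithStats(m.astype(np.uint8),connectivity=4)
    for i in range(1,k):
        if ss[i,4]>mn:
            q=P[l==i]; r=cv2.minAreaRect(q[:,:2].astype(np.float32)*1000); w,h=r[1]; a=r[2] if w>h else r[2]+90
            print('c',np.round(r[0],1),'L',np.round(sorted(r[1]),1),'long axis deg',round(a,1),'yaw deg',round(a+90,1),'px',c[i].round(),'bgr',p[l==i].mean(0).round())
E
python3 - <<'E'
from h import *
s=st(); look('wrist','w17'); tabs('w17')
E
```

```text
clock 29.625
qpos [ 0.9538  0.5798 -0.9397  1.9399  0.5893  0.9227  0.783 ]
position [ 0.4699 -0.19    0.1652]
tool_rot [-3.1412e+00  1.2000e-03  2.6360e+00]
force [-1.0669 -0.6408  0.098 ]
grip_width 0.0553
c [ 300.7 -300. ] L [13.  40.6] long axis deg 169.5 yaw deg 259.5 px [65. 97.] bgr [169.  82.  42.]
c [ 374.  -215.9] L [12.5 40.2] long axis deg 88.4 yaw deg 178.4 px [175. 112.] bgr [119.  60.  32.]
c [ 472.  -189.9] L [12.  39.2] long axis deg 61.3 yaw deg 151.3 px [261. 197.] bgr [98. 50. 28.]
c [ 573.1 -107.6] L [13.3 40.5] long axis deg 67.4 yaw deg 157.4 px [385. 244.] bgr [158.  76.  39.]
c [ 432.  -390.7] L [12.4 42.4] long axis deg 86.6 yaw deg 176.6 px [ 78. 252.] bgr [ 61.  89. 116.]
c [734.6  26.1] L [19.  51.9] long axis deg 138.8 yaw deg 228.8 px [500. 284.] bgr [69. 62. 56.]
c [ 574.9 -219.3] L [13.1 39.8] long axis deg 58.7 yaw deg 148.7 px [284. 296.] bgr [170.  82.  43.]
c [868.7  19.2] L [ 12.1 160.9] long axis deg 176.2 yaw deg 266.2 px [496. 334.] bgr [30. 41. 50.]
c [ 531.1 -677.1] L [ 6.3 52.2] long axis deg 23.4 yaw deg 113.4 px [ 25. 358.] bgr [35. 19.  9.]
```

View pics/w17.png

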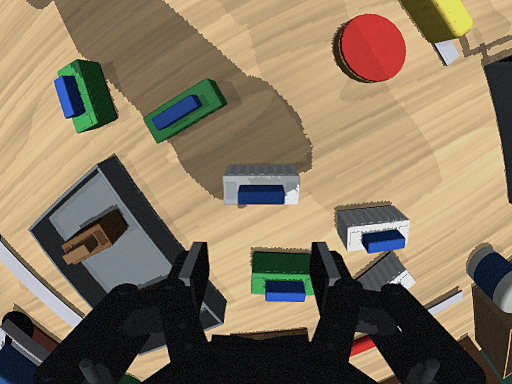

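```bash
python3 - <<'E'
from h import *
go([.472,-.190,.053],np.deg2rad(151.2))
E
```

```text
shift [-0.0017  0.0012  0.112 ] rv [-0.0001  0.0008 -0.0037]
```

Emit:
carry_out([
  [-0.002,0.001,0.04,0,0,-0.003,90],
  [-0.002,0.001,0.08,0,0,-0.003,90],
  [-0.002,0.001,0.105,0,0,-0.003,90],
  [-0.002,0.001,0.112,0,0,-0.003,90],
  [-0.002,0.001,0.112,0,0,-0.003,90],
  [-0.002,0.001,0.112,0,0,-0.003,150],
  [-0.002,0.001,0.112,0,0,-0.003,165],
  [-0.002,0.001,0.112,0,0,-0.003,165],
  [-0.002,0.001,0.112,0,0,-0.003,165],
  [-0.002,0.001,0.09,0,0,-0.003,165],
], force=28)

```text
clock: 30.92
position: [0.4712, -0.1895, 0.0747]
tool_rot: [-3.141, -0.001, 2.639]
force: [-0.0, 0.1, -1.8]
grip_width: 0.0392
```

```bash
python3 - <<'E'
from h import *
s=st(); look('wrist','w18')
go(ext(.015,0,.24),np.pi+EY)
E
```

```text
clock 30.925
qpos [ 0.8588  0.709  -0.8196  1.9958  0.7513  0.7711  0.6534]
position [ 0.4712 -0.1895  0.0747]
tool_rot [-3.1414e+00 -1.3000e-03  2.6388e+00]
force [-1.8000e-03  5.5900e-02 -1.8084e+00]
grip_width 0.0392
shift [ 0.0651  0.3713 -0.1626] rv [-3.000e-04  1.900e-03 -4.486e-01]
```

View pics/w18.png

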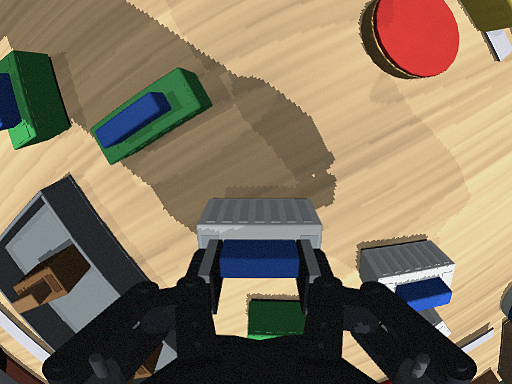

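```bash
cat >> h.py <<'E'
def held(fn):
    z=np.load('pics/'+fn+'.npz'); P=wcloud(z['d'],np.zeros(3),np.zeros(3)); d=z['d']
    b=(d>0)&(abs(P[...,1])<.028)
    f=b&(P[...,2]>.015)&(P[...,2]<.040)&(P[...,0]>0)&(P[...,0]<.03); print('front face x',len(P[f]),np.percentile(P[f][:,0],[5,25,50,75,95]).round(4))
    t=b&(abs(P[...,1])<.018)&(P[...,2]>-.016)&(P[...,2]<-.002)&(P[...,0]>-.005)&(P[...,0]<.03); print('tab face x',len(P[t]),np.percentile(P[t][:,0],[5,25,50,75,95]).round(4))
    fy=(d>0)&(abs(P[...,1])<.05)&(P[...,2]>.015)&(P[...,2]<.040)&(P[...,0]>0.005)&(P[...,0]<.025); print('y ext',np.percentile(P[fy][:,1],[1,99]).round(4))
    q=P[f]; A=np.c_[q[:,1],q[:,2],np.ones(len(q))]; print('fit x=a y+b z+c',np.linalg.lstsq(A,q[:,0],rcond=None)[0].round(4))
E
python3 - <<'E'
from h import *
for f in ['w12','w15','w18']: held(f)
E
```

```text
front face x 1350 [0.0139 0.0143 0.0145 0.0148 0.0151]
tab face x 1615 [-0.0033  0.0023  0.006   0.0064  0.0068]
y ext [-0.0343  0.0335]
fit x=a y+b z+c [0.0011 0.0016 0.0145]
front face x 1359 [0.0129 0.0133 0.0135 0.0138 0.0141]
tab face x 985 [0.0047 0.0051 0.0053 0.0055 0.0059]
y ext [-0.0343  0.0331]
fit x=a y+b z+c [ 0.0007 -0.0031  0.0136]
front face x 1349 [0.0136 0.0139 0.0142 0.0144 0.0147]
tab face x 980 [0.0054 0.0057 0.006  0.0062 0.0065]
y ext [-0.0343  0.0334]
fit x=a y+b z+c [-0.0005 -0.0009  0.0142]
```

Emit:
carry_out([
  [0,0,-0.05,0,0,0,165],
  [0,0.01,-0.1,0,0,0,165],
  [0.01,0.05,-0.15,0,0,-0.08,165],
  [0.02,0.1,-0.163,0,0,-0.16,165],
  [0.03,0.15,-0.163,0,0,-0.24,165],
  [0.04,0.21,-0.163,0,0,-0.32,165],
  [0.05,0.27,-0.163,0,0,-0.4,165],
  [0.06,0.32,-0.163,0,0,-0.449,165],
  [0.065,0.371,-0.163,0,0,-0.449,165],
  [0.065,0.371,-0.163,0,0,-0.449,165],
])

```text
clock: 32.22
position: [0.5933, 0.1712, 0.2378]
tool_rot: [3.139, 0.0, 3.092]
force: [0.3, -0.7, -1.6]
grip_width: 0.039
```

```bash
python3 - <<'E'
from h import *
s=st(); print(wext(s['position'])); look('wrist','w19'); held('w19')
p,d,P=wl('w19'); E_=wext(P)
m=(d>0)&(P[...,2]>.1295)&(P[...,2]<.14)&(abs(E_[...,1])<.05)&(abs(E_[...,0])<.09)
k,l,ss,c=cv2.connectedComponentsWithStats(m.astype(np.uint8),connectivity=4)
for i in range(1,k):
    if ss[i,4]>30: r=rect(E_[l==i],.1295,.14); print(c[i].round())
go(ext(.0148,0,.20),np.pi+EY)
E
```

```text
clock 32.225
qpos [ 0.2668  0.6955 -1.0339  1.5795  0.6226  1.2281  0.6414]
position [0.5933 0.1712 0.2378]
tool_rot [3.1395 0.     3.0925]
force [ 0.2872 -0.6666 -1.5804]
grip_width 0.039
[0.0141303  0.00396848 0.23775574]
front face x 1358 [0.0139 0.0142 0.0145 0.0148 0.0151]
tab face x 980 [0.0057 0.006  0.0063 0.0065 0.0069]
y ext [-0.0347  0.033 ]
fit x=a y+b z+c [0.001  0.0008 0.0145]
rect 690 [-44.3  -0. ] [12.1 39.4] 0.3
[256. 125.]
rect 639 [-14.9   0. ] [12.3 38.6] 0.0
[256. 159.]
shift [-0.0006 -0.0015  0.0376] rv [ 0.0005 -0.0001  0.0029]
```

View pics/w19.png

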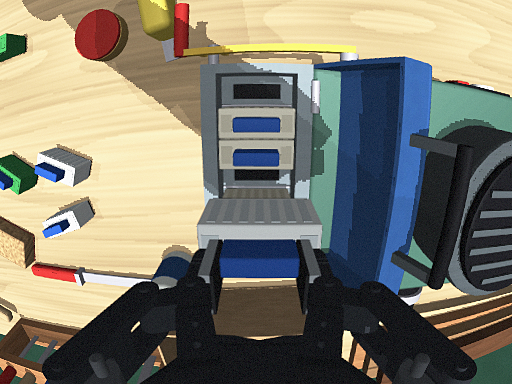

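Emit:
carry_out([
  [-0.001,-0.002,0.02,0,0,0.003,165],
  [-0.001,-0.003,0.04,0,0,0.003,165],
  [-0.001,-0.003,0.04,0,0,0.003,165],
  [-0.001,-0.003,0.04,0,0,0.003,165],
])

```text
clock: 32.78
position: [0.5944, 0.1636, 0.1978]
tool_rot: [3.141, -0.0, 3.084]
force: [0.4, -0.4, -1.6]
grip_width: 0.0392
```

```bash
python3 - <<'E'
from h import *
s=st(); print(wext(s['position'])); look('wrist','w20'); held('w20'); 
go(ext(.0152,0.0,.114),np.pi+EY)
E
```

```text
clock 32.775
qpos [ 0.2647  0.7335 -1.0058  1.6229  0.6634  1.1628  0.6132]
position [0.5944 0.1636 0.1978]
tool_rot [ 3.1413 -0.      3.0843]
force [ 0.3657 -0.3867 -1.5748]
grip_width 0.0392
[ 0.01562787 -0.00356402  0.19784373]
front face x 1367 [0.0139 0.0142 0.0145 0.0148 0.0151]
tab face x 986 [0.0057 0.0061 0.0063 0.0065 0.0068]
y ext [-0.0347  0.033 ]
fit x=a y+b z+c [0.0007 0.0004 0.0145]
shift [0.0006 0.0033 0.0841] rv [ 0.0004  0.0005 -0.0031]
```

View pics/w20.png

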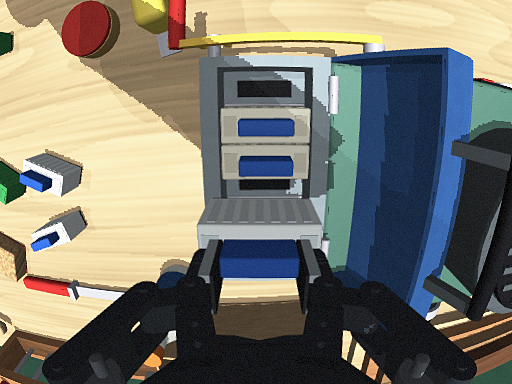

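Emit:
carry_out([
  [0,0.0035,0,0,0,-0.003,165],
  [0,0.0035,0.02,0,0,-0.003,165],
  [0,0.0035,0.025,0,0,-0.003,165],
  [0,0.0035,0.025,0,0,-0.003,165],
])

```text
clock: 33.33
position: [0.5943, 0.1673, 0.172]
tool_rot: [-3.141, -0.001, 3.088]
force: [0.1, 0.2, -1.0]
grip_width: 0.0391
```

```bash
python3 - <<'E'
from h import *
s=st(); print(wext(s['position']));
go(ext(.0152,0.0,.114),np.pi+EY)
E
```

```text
clock 33.325
qpos [ 0.2474  0.7628 -0.9863  1.6425  0.6923  1.1248  0.5907]
position [0.5943 0.1673 0.172 ]
tool_rot [-3.1414e+00 -1.1000e-03  3.0879e+00]
force [ 0.0787  0.2108 -1.024 ]
grip_width 0.0391
[1.52709351e-02 1.03264191e-04 1.71981029e-01]
shift [ 0.     -0.0001  0.058 ] rv [-0.0002 -0.0011  0.0003]
```

Aligned; descend slowly.

Emit:
carry_out([
  [0,0,0.01,0,0,0,165],
  [0,0,0.02,0,0,0,165],
  [0,0,0.03,0,0,0,165],
  [0,0,0.04,0,0,0,165],
  [0,0,0.048,0,0,0,165],
  [0,0,0.048,0,0,0,165],
])

```text
clock: 34.08
position: [0.5943, 0.1673, 0.1241]
tool_rot: [-3.141, -0.001, 3.088]
force: [-1.0, -0.8, -1.6]
grip_width: 0.039
```

```bash
python3 - <<'E'
from h import *
s=st(); print(wext(s['position'])); look('wrist','w21')
E
```

```text
clock 34.075
qpos [ 0.2257  0.8167 -0.9467  1.6773  0.749   1.052   0.5502]
position [0.5943 0.1673 0.1241]
tool_rot [-3.1414e+00 -8.0000e-04  3.0879e+00]
force [-1.0314 -0.7609 -1.5767]
grip_width 0.039
[1.53156294e-02 8.53810411e-05 1.24086161e-01]
```

View pics/w21.png

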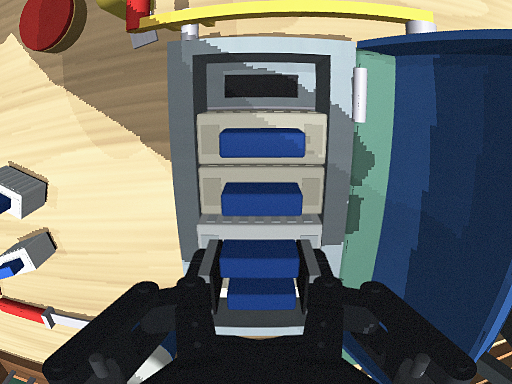

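Emit:
carry_out([
  [0,0,0.004,0,0,0,165],
  [0,0,0.007,0,0,0,165],
  [0,0,0.01,0,0,0,165],
  [0,0,0.011,0,0,0,165],
])

```text
clock: 34.62
position: [0.5946, 0.1674, 0.1137]
tool_rot: [3.142, 0.0, 3.088]
force: [-1.7, -0.1, 8.3]
grip_width: 0.0389
```

```bash
python3 - <<'E'
from h import *
s=st(); print(wext(s['position']))
E
```

```text
clock 34.625
qpos [ 0.2205  0.8289 -0.9375  1.6836  0.7624  1.0361  0.5407]
position [0.5946 0.1674 0.1137]
tool_rot [3.1416e+00 1.0000e-04 3.0878e+00]
force [-1.6611 -0.103   8.2612]
grip_width 0.0389
[0.01556525 0.00022184 0.11371379]
```

Emit:
carry_out([
  [0,0,-0.001,0,0,0,130],
  [0,0,-0.001,0,0,0,110],
  [0,0,-0.001,0,0,0,110],
  [0,0,-0.02,0,0,0,100],
  [0,0,-0.06,0,0,0,90],
  [0.04,-0.01,-0.11,0,0,0,90],
  [0.06,-0.02,-0.13,0,0,0,90],
  [0.06,-0.02,-0.13,0,0,0,90],
])

```text
clock: 35.62
position: [0.5334, 0.1504, 0.2465]
tool_rot: [-3.141, 0.004, 3.088]
force: [0.2, 0.8, 0.2]
grip_width: 0.0554
```

```bash
cat >> h.py <<'E'
def bay(fn):
    p,d,P=wl(fn); E_=wext(P)
    m=(d>0)&(P[...,2]>.1285)&(P[...,2]<.145)&(abs(E_[...,1])<.045)&(abs(E_[...,0])<.09)
    k,l,ss,c=cv2.connectedComponentsWithStats(m.astype(np.uint8),connectivity=4)
    for i in range(1,k):
        if ss[i,4]>60: print(c[i].round(),'z',np.median(E_[l==i][:,2]).round(4)); rect(E_[l==i],.12,.15)
E
python3 - <<'E'
from h import *
s=st(); print(wext(s['position'])); look('wrist','w22'); bay('w22'); tabs('w22'); tray('t3')
E
```

```text
clock 35.625
qpos [ 0.3607  0.5952 -1.0887  1.7383  0.5747  1.1637  0.6209]
position [0.5334 0.1504 0.2465]
tool_rot [-3.1411  0.0037  3.0878]
force [0.1775 0.8003 0.2141]
grip_width 0.0554
[-0.04460226 -0.02000879  0.24653995]
[282. 188.] z 0.1313
rect 556 [-44.6   0.4] [11.7 39.4] 0.5
[281. 218.] z 0.1311
rect 518 [-14.8  -0.1] [12.2 40.1] 0.4
[280. 245.] z 0.1311
rect 486 [14.8 -0.2] [13.1 39.8] 0.1
[279. 271.] z 0.131
rect 399 [44.5 -0.3] [12.8 39.6] 0.7
c [521.4 185.5] L [ 1.3 41.1] long axis deg 87.7 yaw deg 177.7 px [292. 160.] bgr [75. 83. 83.]
c [ 573.2 -106.6] L [12.9 41.4] long axis deg 66.4 yaw deg 156.4 px [ 71. 213.] bgr [184.  90.  48.]
c [ 575.6 -218.6] L [13.6 40.3] long axis deg 57.7 yaw deg 147.7 px [ 19. 216.] bgr [178.  85.  43.]
c [ 655.  -121.3] L [12.1 40.9] long axis deg 105.5 yaw deg 195.5 px [ 79. 265.] bgr [193.  93.  49.]
c [670.9 164.5] L [12.6 75.4] long axis deg 95.5 yaw deg 185.5 px [278. 277.] bgr [63. 56. 50.]
c [740.   64.9] L [ 6.9 34.6] long axis deg 19.2 yaw deg 109.2 px [206. 315.] bgr [81. 71. 63.]
c [896.  602.3] L [ 14.2 148.8] long axis deg 92.5 yaw deg 182.5 px [486. 339.] bgr [50. 71. 93.]
c [ 931.2 -389.1] L [17.6 41.1] long axis deg 27.4 yaw deg 117.4 px [ 32. 360.] bgr [28. 42. 60.]
c [924.5 355.9] L [36.6 54.3] long axis deg 1.7 yaw deg 91.7 px [381. 373.] bgr [ 66.  92. 120.]
rect 388 [ 487.1 -388.6] [231.2 152.8] 2.5
```

View pics/w22.png

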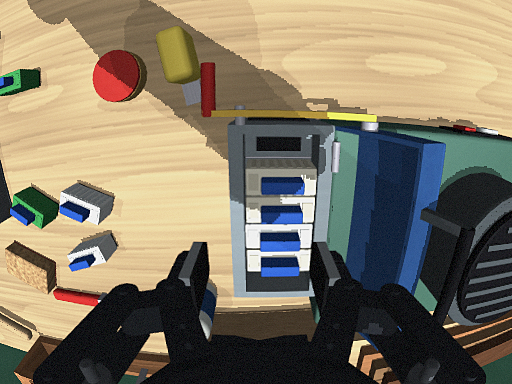

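```bash
python3 - <<'E'
from h import *
go([.573,-.107,.17],np.deg2rad(157))
E
```

```text
shift [-0.0528 -0.2549  0.0744] rv [0.     0.0011 0.347 ]
```

Emit:
carry_out([
  [-0.01,-0.05,0,0,0,0.05,90],
  [-0.02,-0.1,0,0,0,0.12,90],
  [-0.03,-0.15,0.02,0,0,0.2,90],
  [-0.04,-0.2,0.04,0,0,0.28,90],
  [-0.053,-0.25,0.07,0,0,0.347,90],
  [-0.053,-0.255,0.074,0,0,0.347,90],
  [-0.053,-0.255,0.074,0,0,0.347,90],
  [-0.053,-0.255,0.074,0,0,0.347,90],
])

```text
clock: 36.72
position: [0.5731, -0.1053, 0.1702]
tool_rot: [3.141, 0.0, 2.743]
force: [-0.3, 0.1, 0.6]
grip_width: 0.0551
```

```bash
python3 - <<'E'
from h import *
s=st();  look('wrist','w23'); tabs('w23')
go([.573,-.107,.053],np.deg2rad(157))
E
```

```text
clock 36.725
qpos [ 0.7019  0.689  -0.9331  1.741   0.6325  1.042   0.7146]
position [ 0.5731 -0.1053  0.1702]
tool_rot [3.1408e+00 3.0000e-04 2.7430e+00]
force [-0.3167  0.0555  0.5634]
grip_width 0.0551
c [576.8 116.3] L [  4.3 201.1] long axis deg 177.1 yaw deg 267.1 px [470. 104.] bgr [35. 34. 30.]
c [500.5 209.6] L [ 8.5 23.4] long axis deg 12.1 yaw deg 102.1 px [509.  21.] bgr [34. 32. 29.]
c [ 374.7 -215.9] L [12.7 40.1] long axis deg 89.2 yaw deg 179.2 px [66. 49.] bgr [93. 44. 21.]
c [ 573.5 -107.6] L [12.3 38.9] long axis deg 66.9 yaw deg 156.9 px [258. 195.] bgr [89. 44. 23.]
c [ 575.8 -218.5] L [13.  39.2] long axis deg 56.8 yaw deg 146.8 px [152. 239.] bgr [155.  74.  37.]
c [ 540.5 -383.2] L [12.3 41.9] long axis deg 86.5 yaw deg 176.5 px [ 34. 256.] bgr [ 52.  76. 100.]
c [733.7  33.8] L [26.2 55.5] long axis deg 117.4 yaw deg 207.4 px [429. 272.] bgr [63. 56. 50.]
c [ 655.1 -121.7] L [13.5 40.7] long axis deg 103.7 yaw deg 193.7 px [277. 273.] bgr [153.  75.  40.]
c [791. 122.] L [ 4.8 84.6] long axis deg 89.6 yaw deg 179.6 px [489. 279.] bgr [32. 43. 53.]
c [946.8 141.5] L [ 5.4 91.3] long axis deg 90.0 yaw deg 180.0 px [491. 342.] bgr [31. 43. 52.]
c [ 680.5 -579.9] L [18.6 60.2] long axis deg 42.6 yaw deg 132.6 px [ 28. 354.] bgr [21. 38. 13.]
shift [-0.0004 -0.0015  0.1173] rv [0.0006 0.0006 0.0027]
```

View pics/w23.png

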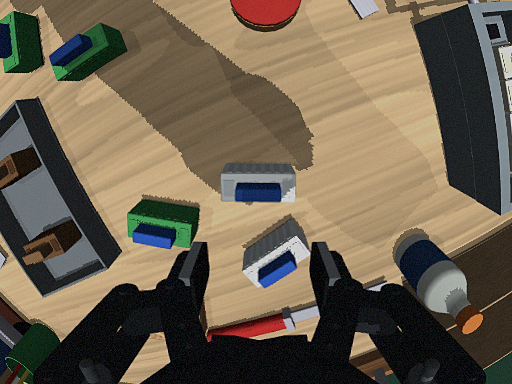

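Emit:
carry_out([
  [-0.001,-0.002,0.04,0,0,0.003,90],
  [-0.001,-0.002,0.08,0,0,0.003,90],
  [-0.001,-0.002,0.105,0,0,0.003,90],
  [-0.001,-0.002,0.117,0,0,0.003,90],
  [-0.001,-0.002,0.117,0,0,0.003,90],
  [-0.001,-0.002,0.117,0,0,0.003,150],
  [-0.001,-0.002,0.117,0,0,0.003,165],
  [-0.001,-0.002,0.117,0,0,0.003,165],
  [-0.001,-0.002,0.117,0,0,0.003,165],
  [-0.001,-0.002,0.09,0,0,0.003,165],
])

```text
clock: 38.02
position: [0.5722, -0.1092, 0.0794]
tool_rot: [-3.141, -0.002, 2.738]
force: [0.7, -0.7, -0.9]
grip_width: 0.0392
```

```bash
python3 - <<'E'
from h import *
s=st(); look('wrist','w24'); held('w24')
go(ext(-.0745,0,.20),np.pi+EY)
E
```

```text
clock 38.025
qpos [ 0.6501  0.8009 -0.8431  1.7976  0.7526  0.9011  0.6262]
position [ 0.5722 -0.1092  0.0794]
tool_rot [-3.1411e+00 -1.8000e-03  2.7378e+00]
force [ 0.7095 -0.67   -0.8725]
grip_width 0.0392
front face x 1351 [0.014  0.0143 0.0146 0.0148 0.0151]
tab face x 1008 [0.0057 0.0061 0.0064 0.0066 0.0069]
y ext [-0.0345  0.0332]
fit x=a y+b z+c [-0.001   0.0012  0.0145]
shift [ 0.1739  0.2313 -0.1169] rv [ 2.000e-04  2.700e-03 -3.498e-01]
```

View pics/w24.png

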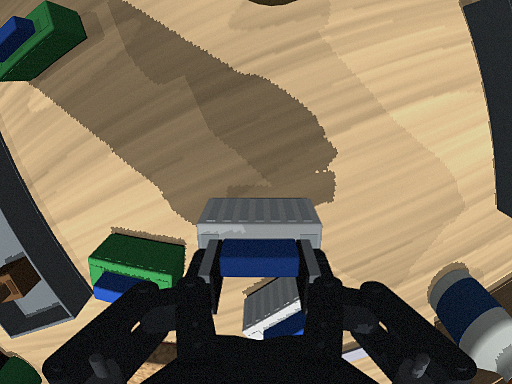

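Emit:
carry_out([
  [0,0,-0.05,0,0,0,165],
  [0.01,0.01,-0.1,0,0,0,165],
  [0.04,0.05,-0.15,0,0,-0.08,165],
  [0.07,0.09,-0.163,0,0,-0.16,165],
  [0.1,0.13,-0.163,0,0,-0.22,165],
  [0.13,0.17,-0.15,0,0,-0.28,165],
  [0.16,0.21,-0.14,0,0,-0.345,165],
  [0.174,0.231,-0.12,0,0,-0.35,165],
  [0.174,0.231,-0.117,0,0,-0.35,165],
  [0.174,0.231,-0.117,0,0,-0.35,165],
])

```text
clock: 39.33
position: [0.5039, 0.171, 0.197]
tool_rot: [-3.141, 0.0, 3.087]
force: [-0.3, 0.0, -1.5]
grip_width: 0.0393
```

```bash
python3 - <<'E'
from h import *
s=st(); print(wext(s['position'])); look('wrist','w25'); held('w25'); bay('w25')
go(ext(-.0744,0,.175),np.pi+EY)
E
```

```text
clock 39.325
qpos [ 0.3027  0.6198 -1.0596  1.8444  0.6224  1.0549  0.5113]
position [0.5039 0.171  0.197 ]
tool_rot [-3.1411e+00  3.0000e-04  3.0871e+00]
force [-0.3015  0.0249 -1.4688]
grip_width 0.0393
[-0.07512264 -0.00107477  0.19696563]
front face x 1354 [0.0143 0.0146 0.0149 0.0151 0.0154]
tab face x 995 [0.006  0.0064 0.0067 0.0069 0.0072]
y ext [-0.0347  0.0329]
fit x=a y+b z+c [-0.0019  0.0021  0.0148]
[262. 278.] z 0.1311
rect 188 [-11.9   0.3] [ 4.7 38.9] 1.0
[260. 302.] z 0.131
rect 523 [14.2 -0.9] [13.3 40. ] 0.2
[262. 325.] z 0.1309
rect 422 [44.   0.6] [12.8 39.9] 0.2
shift [-0.0005  0.0013  0.0222] rv [-0.0003  0.0006 -0.0012]
```

View pics/w25.png

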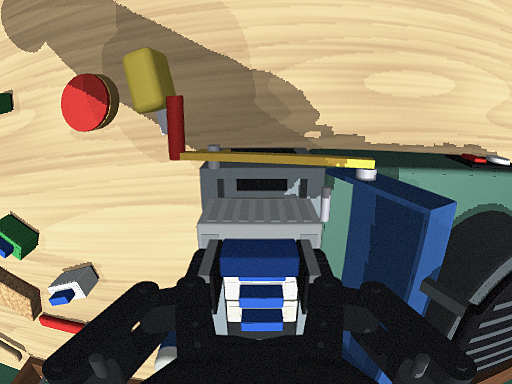

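Emit:
carry_out([
  [-0.001,0.001,0.01,0,0,-0.001,165],
  [-0.001,0.001,0.022,0,0,-0.001,165],
  [-0.001,0.001,0.022,0,0,-0.001,165],
  [-0.001,0.001,0.022,0,0,-0.001,165],
])

```text
clock: 39.88
position: [0.5047, 0.1727, 0.1747]
tool_rot: [3.141, -0.0, 3.089]
force: [0.3, 0.2, -1.7]
grip_width: 0.0392
```

```bash
python3 - <<'E'
from h import *
s=st(); print(wext(s['position'])); 
go(ext(-.0743,0,.114),np.pi+EY)
E
```

```text
clock 39.875
qpos [ 0.2819  0.6487 -1.0359  1.862   0.656   1.0194  0.4852]
position [0.5047 0.1727 0.1747]
tool_rot [ 3.1414e+00 -1.0000e-04  3.0888e+00]
force [ 0.3345  0.1921 -1.726 ]
grip_width 0.0392
[-0.07442736  0.00065134  0.174717  ]
shift [-0.0001 -0.0007  0.0607] rv [ 0.0002 -0.0001  0.0012]
```

Emit:
carry_out([
  [0,-0.0005,0.01,0,0,0.001,165],
  [0,-0.0005,0.02,0,0,0.001,165],
  [0,-0.0005,0.03,0,0,0.001,165],
  [0,-0.0005,0.04,0,0,0.001,165],
  [0,-0.0005,0.048,0,0,0.001,165],
  [0,-0.0005,0.054,0,0,0.001,165],
  [0,-0.0005,0.058,0,0,0.001,165],
  [0,-0.0005,0.061,0,0,0.001,165],
  [0,-0.0005,0.061,0,0,0.001,165],
])

```text
clock: 41.0
position: [0.5049, 0.1723, 0.1139]
tool_rot: [3.141, 0.001, 3.088]
force: [-0.2, -0.2, 0.4]
grip_width: 0.0393
```

```bash
python3 - <<'E'
from h import *
s=st(); print(wext(s['position'])); look('wrist','w26')
E
```

```text
clock 41.0
qpos [ 0.2312  0.7253 -0.9639  1.9084  0.7541  0.9208  0.409 ]
position [0.5049 0.1723 0.1139]
tool_rot [3.1413e+00 6.0000e-04 3.0878e+00]
force [-0.188  -0.1807  0.4467]
grip_width 0.0393
[-0.07423533  0.00031402  0.11394179]
```

View pics/w26.png

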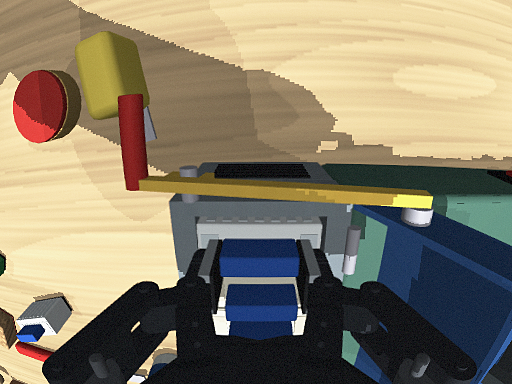

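Emit:
carry_out([
  [0,0,0.001,0,0,0,165],
  [0,0,0.001,0,0,0,130],
  [0,0,0.001,0,0,0,110],
  [0,0,0,0,0,0,110],
  [0,0,-0.02,0,0,0,100],
  [0,0,-0.06,0,0,0,90],
  [0,-0.01,-0.11,0,0,0,90],
  [0,-0.02,-0.13,0,0,0,90],
  [0,-0.02,-0.13,0,0,0,90],
])

```text
clock: 42.18
position: [0.5042, 0.1519, 0.2459]
tool_rot: [3.141, 0.003, 3.087]
force: [0.4, 0.3, 0.0]
grip_width: 0.0553
```

```bash
python3 - <<'E'
from h import *
s=st(); print(wext(s['position'])); look('wrist','w27'); bay('w27'); tabs('w27'); tray('t4')
go([.655,-.1217,.17],np.deg2rad(194))
E
```

```text
clock 42.175
qpos [ 0.3825  0.5547 -1.1117  1.8068  0.5514  1.1292  0.5986]
position [0.5042 0.1519 0.2459]
tool_rot [3.1413e+00 2.9000e-03 3.0867e+00]
force [0.3534 0.3161 0.0267]
grip_width 0.0553
[-0.07383478 -0.0201543   0.24594312]
[281. 187.] z 0.1312
rect 568 [-75.1  -1.1] [40.1 11.8] 89.9
[281. 218.] z 0.1312
rect 509 [-44.5   0.2] [12.4 39.1] 0.2
[280. 245.] z 0.1311
rect 472 [-15.1   0.1] [40.7 12.9] 89.9
[278. 270.] z 0.131
rect 408 [14.4 -0.7] [13.2 39.2] 0.6
[279. 293.] z 0.131
rect 370 [45.1  0.4] [39.4 13.6] 88.8
c [487.7 364.9] L [  7.4 169.5] long axis deg 90.1 yaw deg 180.1 px [433. 153.] bgr [30. 34. 48.]
c [488.6 471.9] L [ 6.5 50.6] long axis deg 86.7 yaw deg 176.7 px [491. 154.] bgr [143. 143. 141.]
c [ 575.7 -218.6] L [13.4 41.1] long axis deg 58.1 yaw deg 148.1 px [ 24. 234.] bgr [168.  79.  40.]
c [ 655.  -120.8] L [12.6 39.7] long axis deg 105.0 yaw deg 195.0 px [ 84. 282.] bgr [179.  85.  44.]
c [660.9 129.7] L [14.1 30.1] long axis deg 32.4 yaw deg 122.4 px [252. 293.] bgr [51. 51. 47.]
c [734.   63.9] L [ 5.3 28.9] long axis deg 35.4 yaw deg 125.4 px [207. 328.] bgr [74. 64. 56.]
c [895.3 625. ] L [ 13.3 137.4] long axis deg 92.9 yaw deg 182.9 px [489. 345.] bgr [44. 63. 83.]
c [908.  365.1] L [22.1 52. ] long axis deg 90.8 yaw deg 180.8 px [385. 378.] bgr [51. 72. 93.]
rect 379 [ 487.8 -387.9] [230.3 152.7] 2.7
shift [-0.1661 -0.2653  0.074 ] rv [-1.000e-04  3.000e-04 -2.982e-01]
```

View pics/w27.png

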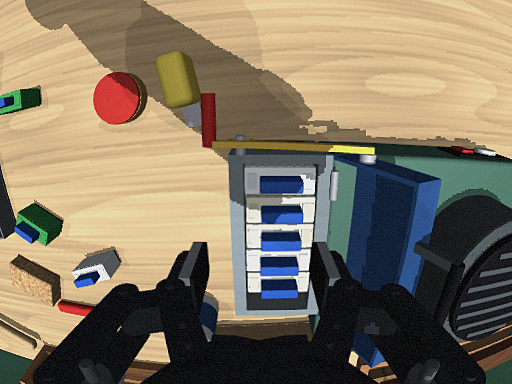

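Emit:
carry_out([
  [-0.03,-0.05,0,0,0,-0.05,90],
  [-0.06,-0.1,0,0,0,-0.1,90],
  [-0.09,-0.15,0,0,0,-0.17,90],
  [-0.12,-0.2,0.03,0,0,-0.24,90],
  [-0.15,-0.25,0.06,0,0,-0.298,90],
  [-0.166,-0.265,0.074,0,0,-0.298,90],
  [-0.166,-0.265,0.074,0,0,-0.298,90],
  [-0.166,-0.265,0.074,0,0,-0.298,90],
])

```text
clock: 43.28
position: [0.6548, -0.12, 0.1694]
tool_rot: [3.14, -0.0, -2.896]
force: [0.5, 0.4, 0.1]
grip_width: 0.0552
```

```bash
python3 - <<'E'
from h import *
s=st();  look('wrist','w28'); tabs('w28')
go([.655,-.1215,.053],np.deg2rad(194))
E
```

```text
clock 43.275
qpos [ 0.6846  0.8614 -1.0378  1.504   0.7674  1.2228  1.3479]
position [ 0.6548 -0.12    0.1694]
tool_rot [ 3.1404e+00 -4.0000e-04 -2.8959e+00]
force [0.5135 0.3876 0.1486]
grip_width 0.0552
c [ 540.8 -383.8] L [12.5 41.6] long axis deg 86.5 yaw deg 176.5 px [30. 27.] bgr [51. 75. 98.]
c [ 575.6 -219.1] L [12.4 39.9] long axis deg 58.6 yaw deg 148.6 px [167.  78.] bgr [167.  85.  45.]
c [592.  115.7] L [  4.7 170.8] long axis deg 177.1 yaw deg 267.1 px [486. 195.] bgr [35. 33. 30.]
c [ 655.6 -122.2] L [12.2 38.6] long axis deg 104.9 yaw deg 194.9 px [258. 195.] bgr [95. 47. 25.]
c [668.7 188.2] L [21.  46.3] long axis deg 119.8 yaw deg 209.8 px [503. 260.] bgr [35. 33. 30.]
c [717.  213.6] L [ 4.9 45.6] long axis deg 178.3 yaw deg 268.3 px [490. 295.] bgr [23. 26. 16.]
c [ 943.1 -387.9] L [19.1 63.5] long axis deg 17.1 yaw deg 107.1 px [ 35. 328.] bgr [18. 29. 42.]
c [793.  341.7] L [12.9 35.4] long axis deg 32.5 yaw deg 122.5 px [508. 336.] bgr [33. 30. 29.]
c [790.3  34.6] L [ 2.8 20.5] long axis deg 93.1 yaw deg 183.1 px [361. 334.] bgr [28. 39. 48.]
c [790.6 213.7] L [ 2.7 47.3] long axis deg 90.6 yaw deg 180.6 px [463. 337.] bgr [28. 39. 48.]
c [ 943.8 -228.8] L [ 4.6 14.8] long axis deg 82.2 yaw deg 172.2 px [132. 371.] bgr [50. 47. 46.]
c [903.9 430.5] L [ 17.5 102.8] long axis deg 92.1 yaw deg 182.1 px [498. 375.] bgr [38. 54. 72.]
shift [ 0.0003 -0.0016  0.1169] rv [0.0006 0.     0.0015]
```

View pics/w28.png

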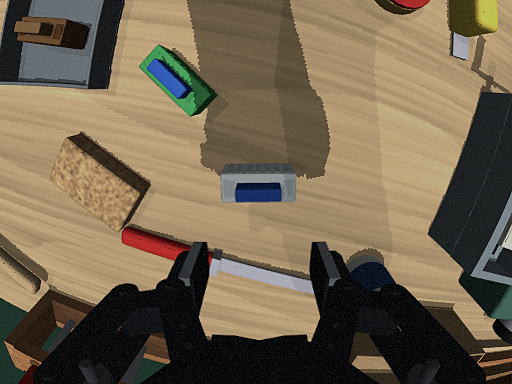

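Emit:
carry_out([
  [0,-0.002,0.04,0,0,-0.013,90],
  [0,-0.002,0.08,0,0,-0.013,90],
  [0,-0.002,0.105,0,0,-0.013,90],
  [0,-0.002,0.117,0,0,-0.013,90],
  [0,-0.002,0.117,0,0,-0.013,90],
  [0,-0.002,0.117,0,0,-0.013,150],
  [0,-0.002,0.117,0,0,-0.013,165],
  [0,-0.002,0.117,0,0,-0.013,165],
  [0,-0.002,0.117,0,0,-0.013,165],
  [0,-0.002,0.09,0,0,-0.013,165],
])

```text
clock: 44.58
position: [0.6548, -0.1234, 0.0797]
tool_rot: [3.141, -0.002, -2.884]
force: [-0.3, -0.1, -1.0]
grip_width: 0.0392
```

```bash
python3 - <<'E'
from h import *
s=st(); look('wrist','w29'); held('w29')
go(ext(.0752,0,.20),np.pi+EY)
E
```

```text
clock 44.575
qpos [ 0.6614  0.9613 -0.9729  1.5558  0.8621  1.1026  1.3039]
position [ 0.6548 -0.1234  0.0797]
tool_rot [ 3.1408e+00 -2.0000e-03 -2.8843e+00]
force [-0.3452 -0.1266 -0.9939]
grip_width 0.0392
front face x 1365 [0.0137 0.014  0.0143 0.0145 0.0148]
tab face x 1001 [0.0052 0.0058 0.006  0.0063 0.0066]
y ext [-0.0348  0.0326]
fit x=a y+b z+c [ 0.0014 -0.0001  0.0143]
shift [-0.0707  0.2782 -0.1153] rv [-2.000e-04  3.000e-03  3.111e-01]
```

Emit:
carry_out([
  [0,0,-0.05,0,0,0,165],
  [-0.01,0.02,-0.1,0,0,0.02,165],
  [-0.02,0.06,-0.15,0,0,0.08,165],
  [-0.03,0.11,-0.163,0,0,0.16,165],
  [-0.04,0.16,-0.163,0,0,0.22,165],
  [-0.05,0.21,-0.15,0,0,0.28,165],
  [-0.06,0.26,-0.14,0,0,0.311,165],
  [-0.071,0.278,-0.12,0,0,0.311,165],
  [-0.071,0.278,-0.115,0,0,0.311,165],
  [-0.071,0.278,-0.115,0,0,0.311,165],
])

```text
clock: 45.88
position: [0.6536, 0.1628, 0.1957]
tool_rot: [-3.141, 0.0, 3.087]
force: [0.3, 0.6, -1.5]
grip_width: 0.0397
```

```bash
python3 - <<'E'
from h import *
s=st(); print(wext(s['position'])); look('wrist','w30'); held('w30'); bay('w30')
go(ext(.0754,0,.175),np.pi+EY)
E
```

```text
clock 45.875
qpos [ 0.2249  0.8138 -0.9783  1.4606  0.6928  1.2367  0.6802]
position [0.6536 0.1628 0.1957]
tool_rot [-3.1414e+00  4.0000e-04  3.0871e+00]
force [ 0.3473  0.6456 -1.5269]
grip_width 0.0397
[ 0.0748143  -0.0012062   0.19567156]
front face x 1364 [0.0133 0.0136 0.0139 0.0141 0.0144]
tab face x 1017 [0.0048 0.0054 0.0056 0.0059 0.0062]
y ext [-0.0348  0.0328]
fit x=a y+b z+c [0.0011 0.     0.0139]
[261.   6.] z 0.1312
rect 695 [-72.8  -0.8] [ 9.6 40. ] 0.2
[263.  45.] z 0.1312
rect 944 [-43.8   0.6] [12.  39.7] 0.3
[262.  86.] z 0.1311
rect 1027 [-15.    0.5] [12.1 39.8] 0.0
[261. 128.] z 0.1313
rect 978 [15.1 -0.4] [12.2 40. ] 0.0
[262. 170.] z 0.1312
rect 914 [45.1  0.2] [39.5 12.3] 90.0
[245. 199.] z 0.1412
rect 65 [ 63.1 -12.2] [45.   0.9] 89.8
shift [-0.0004  0.0014  0.0209] rv [-0.0001  0.0008 -0.001 ]
```

View pics/w30.png

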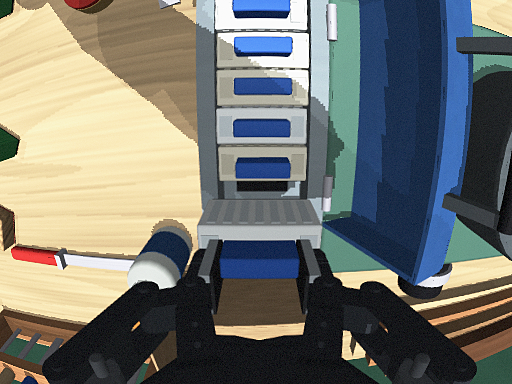

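Emit:
carry_out([
  [-0.0005,0.001,0.01,0,0,-0.001,165],
  [-0.0005,0.001,0.022,0,0,-0.001,165],
  [-0.0005,0.001,0.022,0,0,-0.001,165],
  [-0.0005,0.001,0.022,0,0,-0.001,165],
])

```text
clock: 46.42
position: [0.6541, 0.1646, 0.1727]
tool_rot: [3.141, -0.0, 3.089]
force: [0.3, 0.5, -1.8]
grip_width: 0.0391
```

```bash
python3 - <<'E'
from h import *
s=st(); print(wext(s['position'])); 
go(ext(.0753,0,.113),np.pi+EY)
E
```

```text
clock 46.425
qpos [ 0.2171  0.8382 -0.9651  1.4776  0.7137  1.2034  0.6655]
position [0.6541 0.1646 0.1727]
tool_rot [ 3.1414e+00 -2.0000e-04  3.0888e+00]
force [ 0.3338  0.4744 -1.77  ]
grip_width 0.0391
[0.075162   0.00063224 0.17271348]
shift [-0.0001 -0.0006  0.0597] rv [ 0.0002 -0.0002  0.0012]
```

Emit:
carry_out([
  [0,-0.0005,0.01,0,0,0.001,165],
  [0,-0.0005,0.02,0,0,0.001,165],
  [0,-0.0005,0.03,0,0,0.001,165],
  [0,-0.0005,0.04,0,0,0.001,165],
  [0,-0.0005,0.048,0,0,0.001,165],
  [0,-0.0005,0.054,0,0,0.001,165],
  [0,-0.0005,0.057,0,0,0.001,165],
  [0,-0.0005,0.059,0,0,0.001,165],
  [0,-0.0005,0.059,0,0,0.001,165],
])

```text
clock: 47.55
position: [0.6543, 0.1641, 0.1142]
tool_rot: [3.141, 0.001, 3.088]
force: [-0.3, -0.8, 3.6]
grip_width: 0.0392
```

```bash
python3 - <<'E'
from h import *
s=st(); print(wext(s['position']))
E
```

```text
clock 47.55
qpos [ 0.2018  0.8998 -0.9263  1.5188  0.7708  1.1172  0.6258]
position [0.6543 0.1641 0.1142]
tool_rot [3.1413e+00 8.0000e-04 3.0877e+00]
force [-0.3196 -0.7745  3.5758]
grip_width 0.0392
[0.07544489 0.00021328 0.11419694]
```

Emit:
carry_out([
  [0,0,0,0,0,0,130],
  [0,0,0,0,0,0,110],
  [0,0,-0.001,0,0,0,110],
  [0,0,-0.02,0,0,0,100],
  [0,0,-0.06,0,0,0,90],
  [0.05,-0.01,-0.11,0,0,0,90],
  [0.1,-0.02,-0.15,0,0,0,90],
  [0.12,-0.02,-0.17,0,0,0,90],
  [0.12,-0.02,-0.17,0,0,0,90],
])

```text
clock: 48.68
position: [0.5325, 0.151, 0.2871]
tool_rot: [-3.141, 0.004, 3.089]
force: [0.6, 0.3, -0.0]
grip_width: 0.055
```

```bash
python3 - <<'E'
from h import *
s=st(); print(wext(s['position'])); look('wrist','w31'); bay('w31'); tray('t5'); look('side','d31')
p,d,P=wl('w31'); m=(hsvmask(p,[0,180,60],[5,255,255])|hsvmask(p,[175,180,60],[180,255,255]))&(d>0)&(P[...,2]>.09)&(P[...,2]<.13)
q=wext(P[m]); q=q[(q[:,0]>-.2)&(q[:,0]<-.09)]; print(len(q),np.percentile(q,[2,50,98],axis=0).round(4))
EOF
E
```

```text
clock 48.675
qpos [ 0.3838  0.5559 -1.124   1.6891  0.5318  1.2357  0.6551]
position [0.5325 0.151  0.2871]
tool_rot [-3.1411  0.0045  3.0888]
force [ 0.563   0.2925 -0.0205]
grip_width 0.055
[-0.0455258  -0.01944033  0.28709863]
[278. 148.] z 0.1311
rect 481 [-75.2  -0.7] [12.7 39.8] 0.3
[279. 177.] z 0.1311
rect 453 [-44.1  -0.2] [12.7 38.8] 0.6
[278. 204.] z 0.1313
rect 407 [-14.9  -0.1] [12.2 38.8] 0.4
[277. 229.] z 0.131
rect 353 [14.5 -0.9] [12.6 39.3] 0.1
[277. 252.] z 0.1311
rect 350 [44.9  0.4] [12.9 39.6] 0.5
[275. 273.] z 0.131
rect 271 [74.4 -0.7] [39.7 11.2] 89.2
rect 384 [ 487.3 -389. ] [231.  153.8] 3.1
527 [[-0.1589 -0.0753  0.1058]
 [-0.1352 -0.0691  0.1098]
 [-0.1104 -0.0633  0.112 ]]Traceback (most recent call last):
  File "<stdin>", line 5, in <module>
NameError: name 'EOF' is not defined
```

View pics/w31.png

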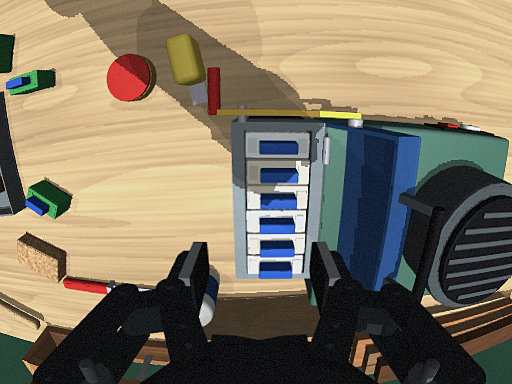

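View pics/t5.png

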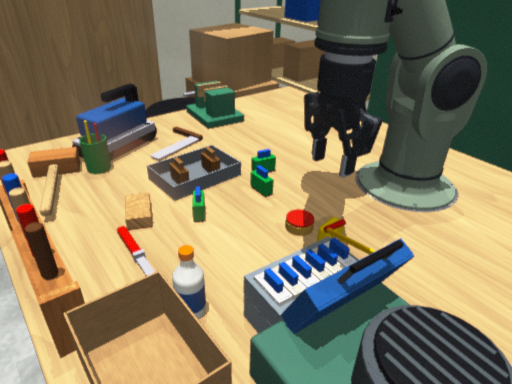

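```bash
python3 - <<'E'
from h import *
go(ext(-.143,-.069,.16),np.pi+EY);go(ext(-.143,-.069,.085),np.pi+EY)
u=lambda t:np.array([-np.cos(t),np.sin(t)])
for s in list(np.arange(2.19,-.02,-.1))+[0]:
    d=.15*(u(2-s)-u(2-2.19)); print(round(s,2),d[0].round(4),(-d[1]).round(4))
E
```

```text
shift [ 0.0987 -0.0489  0.1238] rv [-0.0001  0.0003 -0.0004]
shift [ 0.0987 -0.0489  0.1988] rv [-0.0001  0.0003 -0.0004]
2.19 0.0 -0.0
2.09 -0.0021 -0.0148
1.99 -0.0027 -0.0298
1.89 -0.0018 -0.0448
1.79 0.0006 -0.0596
1.69 0.0045 -0.0741
1.59 0.0097 -0.0881
1.49 0.0164 -0.1016
1.39 0.0244 -0.1143
1.29 0.0335 -0.1261
1.19 0.0439 -0.137
1.09 0.0552 -0.1468
0.99 0.0675 -0.1554
0.89 0.0806 -0.1627
0.79 0.0943 -0.1687
0.69 0.1086 -0.1733
0.59 0.1233 -0.1764
0.49 0.1382 -0.1781
0.39 0.1532 -0.1782
0.29 0.1681 -0.1769
0.19 0.1828 -0.1741
0.09 0.1972 -0.1698
-0.01 0.2111 -0.1641
0 0.2097 -0.1647
```

Emit:
carry_out([
  [0.05,-0.025,0.01,0,0,0,130],
  [0.099,-0.049,0.04,0,0,0,130],
  [0.099,-0.049,0.09,0,0,0,130],
  [0.099,-0.049,0.13,0,0,0,130],
  [0.099,-0.049,0.165,0,0,0,130],
  [0.099,-0.049,0.19,0,0,0,130],
  [0.099,-0.049,0.198,0,0,0,130],
  [0.099,-0.049,0.198,0,0,0,130],
])

```text
clock: 49.82
position: [0.4317, 0.1073, 0.0856]
tool_rot: [3.141, -0.001, 3.088]
force: [1.5, -0.7, 0.4]
grip_width: 0.0418
```

```bash
python3 - <<'E'
from h import *
s=st(); print(wext(s['position'])); look('wrist','w32')
E
```

```text
clock 49.825
qpos [ 0.3349  0.6587 -0.9449  2.1439  0.811   0.7524  0.3664]
position [0.4317 0.1073 0.0856]
tool_rot [ 3.1413e+00 -9.0000e-04  3.0881e+00]
force [ 1.4897 -0.7196  0.4197]
grip_width 0.0418
[-0.14380549 -0.06860177  0.08559664]
```

View pics/w32.png

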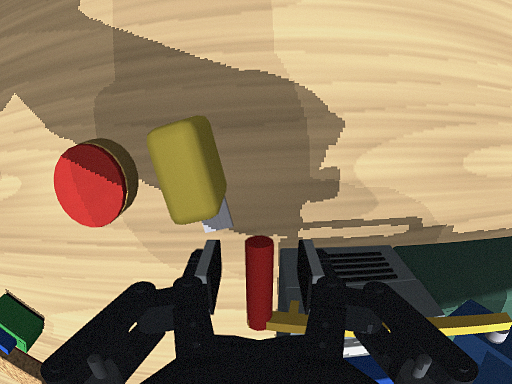

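Emit:
carry_out([
  [0,0,0,0,0,0,240],
  [0,0,0,0,0,0,240],
  [0,0,0,0,0,0,240],
  [0,0,0,0,0,0,240],
  [0,-0.0021,-0.0148,0,0,0,240],
  [0,-0.0027,-0.0298,0,0,0,240],
  [0,-0.0018,-0.0448,0,0,0,240],
  [0,0.0006,-0.0596,0,0,0,240],
  [0,0.0006,-0.0596,0,0,0,240],
], force=35)

```text
clock: 51.0
position: [0.4319, 0.1074, 0.1461]
tool_rot: [-3.141, 0.001, 3.087]
force: [0.8, 2.1, 1.7]
grip_width: 0.0127
```

```bash
python3 - <<'E'
from h import *
s=st(); e=wext(s['position']+[0,0,.019]); e=e-[0,.0785,.1328];print(e,2-np.arctan2(e[2],-e[1])); look('scene','s33')
E
```

```text
clock 51.0
qpos [ 0.4235  0.566  -1.0533  2.1016  0.6669  0.8551  0.4862]
position [0.4319 0.1074 0.1461]
tool_rot [-3.1412e+00  9.0000e-04  3.0873e+00]
force [0.7935 2.0556 1.6695]
grip_width 0.0127
[-0.14365326 -0.14696465  0.03225617] 1.7839433594651957
```

View pics/s33.png

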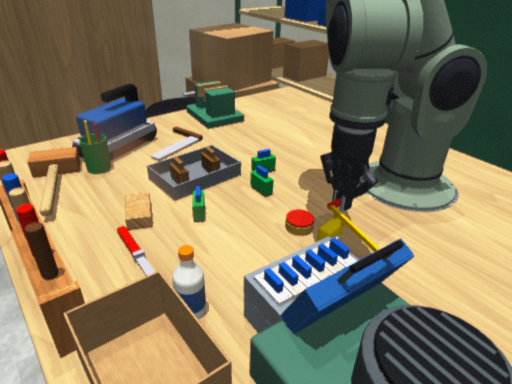

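Emit:
carry_out([
  [0,0.0039,-0.0145,0,0,0,240],
  [0,0.0091,-0.0285,0,0,0,240],
  [0,0.0158,-0.042,0,0,0,240],
  [0,0.0238,-0.0547,0,0,0,240],
  [0,0.0329,-0.0665,0,0,0,240],
  [0,0.0433,-0.0774,0,0,0,240],
  [0,0.0546,-0.0872,0,0,0,240],
  [0,0.0669,-0.0958,0,0,0,240],
  [0,0.08,-0.1031,0,0,0,240],
  [0,0.0937,-0.1091,0,0,0,240],
])

```text
clock: 52.3
position: [0.4369, 0.2002, 0.2554]
tool_rot: [-3.139, 0.0, 3.087]
force: [1.6, -5.0, 9.8]
grip_width: 0.0127
```

```bash
python3 - <<'E'
from h import *
s=st(); e=wext(s['position']+[0,0,.019]); e=e-[0,.0785,.1328];print(e,2-np.arctan2(e[2],-e[1]))
E
```

```text
clock 52.3
qpos [ 0.3224  0.4725 -1.1632  1.9004  0.4915  1.0965  0.4781]
position [0.4369 0.2002 0.2554]
tool_rot [-3.1387e+00  4.0000e-04  3.0866e+00]
force [ 1.6066 -4.9884  9.7696]
grip_width 0.0127
[-0.14360767 -0.05398751  0.14160708] 0.7934413069400965
```

Emit:
carry_out([
  [0,0.0143,-0.0046,0,0,0,240],
  [0,0.029,-0.0077,0,0,0,240],
  [0,0.0439,-0.0094,0,0,0,240],
  [0,0.0589,-0.0095,0,0,0,240],
  [0,0.0738,-0.0082,0,0,0,240],
  [0,0.0885,-0.0054,0,0,0,240],
  [0,0.1029,-0.0011,0,0,0,240],
  [0,0.11,0.0015,0,0,0,240],
  [0,0.1154,0.004,0,0,0,240],
  [0,0.1154,0.004,0,0,0,240],
])

```text
clock: 53.55
position: [0.4428, 0.3164, 0.2502]
tool_rot: [-3.142, -0.001, 3.088]
force: [-0.1, -0.1, -2.4]
grip_width: 0.0128
```

```bash
python3 - <<'E'
from h import *
s=st(); e=wext(s['position']+[0,0,.019]); e=e-[0,.0785,.1328];print(e,2-np.arctan2(e[2],-e[1])); look('side','d34'); look('wrist','w34')
E
```

```text
clock 53.55
qpos [ 0.0276  0.5754 -1.0926  1.7559  0.5548  1.1589  0.284 ]
position [0.4428 0.3164 0.2502]
tool_rot [-3.1415e+00 -5.0000e-04  3.0880e+00]
force [-0.1307 -0.1272 -2.3546]
grip_width 0.0128
[-0.14404384  0.06228765  0.13643089] 0.0009153806139503562
```

View pics/d34.png

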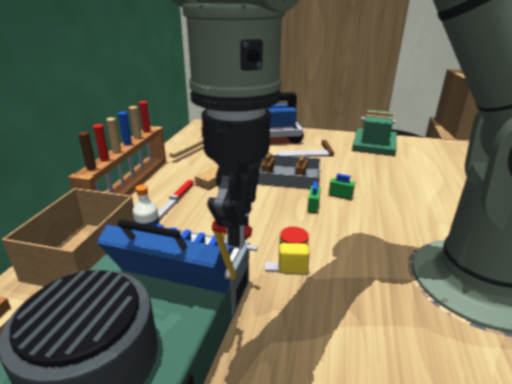

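View pics/w34.png

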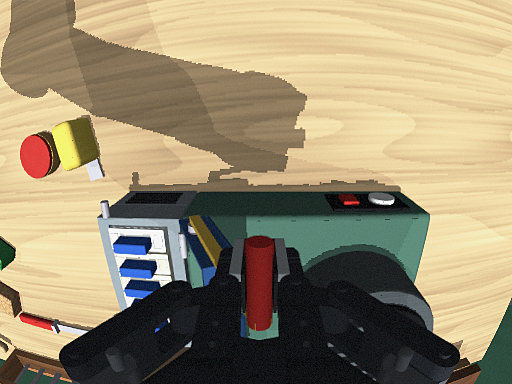

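Emit:
carry_out([
  [0,0.002,0.001,0,0,0,240],
  [0,0.0035,0.0016,0,0,0,240],
  [0,0.0035,0.0016,0,0,0,240],
])

```text
clock: 54.02
position: [0.4431, 0.318, 0.2493]
tool_rot: [-3.138, 0.0, 3.087]
force: [-6.4, -18.1, 20.5]
grip_width: 0.0124
```

```bash
python3 - <<'E'
from h import *
s=st(); e=wext(s['position']+[0,0,.019]); e=e-[0,.0785,.1328];print(e,2-np.arctan2(e[2],-e[1]))
E
```

```text
clock 54.025
qpos [ 0.0196  0.5786 -1.089   1.7526  0.5585  1.1625  0.2777]
position [0.4431 0.318  0.2493]
tool_rot [-3.1376e+00  1.0000e-04  3.0865e+00]
force [ -6.4336 -18.0528  20.4601]
grip_width 0.0124
[-0.14383573  0.06390572  0.1354631 ] -0.011595662119605166
```

Emit:
carry_out([
  [0,0.001,0.001,0,0,0,130],
  [0,0.001,0.001,0,0,0,130],
  [0,0.001,0.001,0,0,0,130],
  [0,0,-0.03,0,0,0,140],
  [0,0,-0.07,0,0,0,150],
  [-0.04,0,-0.09,0,0,0,150],
  [-0.09,-0.01,-0.09,0,0,0,150],
  [-0.14,-0.015,-0.09,0,0,0,150],
  [-0.144,-0.015,-0.09,0,0,0,150],
])

```text
clock: 55.15
position: [0.5888, 0.2957, 0.3374]
tool_rot: [3.142, -0.001, 3.084]
force: [-0.2, 0.2, -0.8]
grip_width: 0.0354
```

```bash
python3 - <<'E'
from h import *
s=st(); print(wext(s['position'])); look('wrist','w35'); look('scene','s35')
p,d,P=wl('w35'); E_=wext(P); m=(d>0)&(abs(E_[...,0])<.036)&(E_[...,2]>.21)&(E_[...,2]<.26)&(E_[...,1]>.08)&(E_[...,1]<.16); print(m.sum(),np.percentile(E_[m],[2,50,98],axis=0).round(4))
m=(hsvmask(p,[0,180,60],[5,255,255])|hsvmask(p,[175,180,60],[180,255,255]))&(d>0)
q=P[m];q=wext(q[q[:,2]>.2]); print(len(q),np.percentile(q,[2,50,98],axis=0).round(3))
go(ext(0,.125,.2145),np.pi+EY)
E
```

```text
clock 55.15
qpos [ 0.0315  0.6771 -1.0506  1.3256  0.5778  1.4583  0.5342]
position [0.5888 0.2957 0.3374]
tool_rot [ 3.1415e+00 -1.3000e-03  3.0840e+00]
force [-0.2299  0.2206 -0.833 ]
grip_width 0.0354
[0.00291781 0.12800814 0.3374418 ]
1110 [[-0.0348  0.1199  0.2323]
 [-0.0018  0.126   0.2372]
 [ 0.0345  0.1314  0.2391]]
835 [[-0.148  0.134  0.269]
 [-0.129  0.138  0.274]
 [-0.109  0.146  0.276]]
shift [ 0.     -0.0046  0.1238] rv [ 0.0005 -0.0011  0.    ]
```

View pics/w35.png

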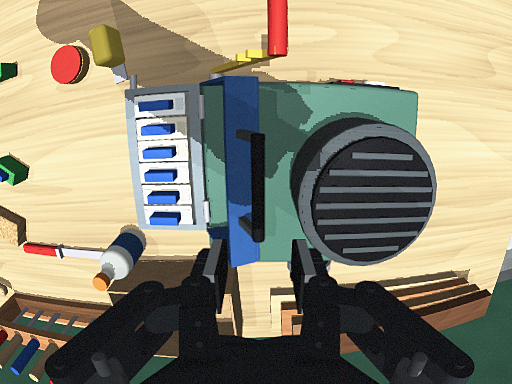

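View pics/s35.png

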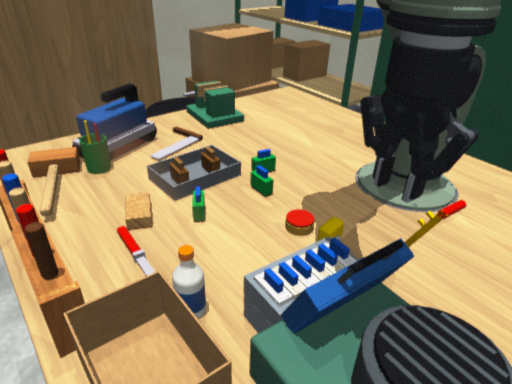

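Emit:
carry_out([
  [0,-0.003,0.04,0,0,0,150],
  [0,-0.003,0.08,0,0,0,150],
  [0,-0.003,0.11,0,0,0,150],
  [0,-0.003,0.123,0,0,0,150],
  [0,-0.003,0.123,0,0,0,150],
  [0,-0.003,0.123,0,0,0,150],
], force=35)

```text
clock: 56.0
position: [0.5862, 0.2946, 0.2172]
tool_rot: [3.141, 0.001, 3.088]
force: [-0.1, 0.8, 0.1]
grip_width: 0.0351
```

```bash
python3 - <<'E'
from h import *
s=st(); print(wext(s['position'])); look('wrist','w36')
E
```

```text
clock 56.0
qpos [ 0.0304  0.7699 -1.0028  1.4929  0.668   1.2463  0.4579]
position [0.5862 0.2946 0.2172]
tool_rot [3.1406e+00 1.3000e-03 3.0879e+00]
force [-0.1434  0.7755  0.0519]
grip_width 0.0351
[0.00032635 0.12681057 0.21722651]
```

View pics/w36.png

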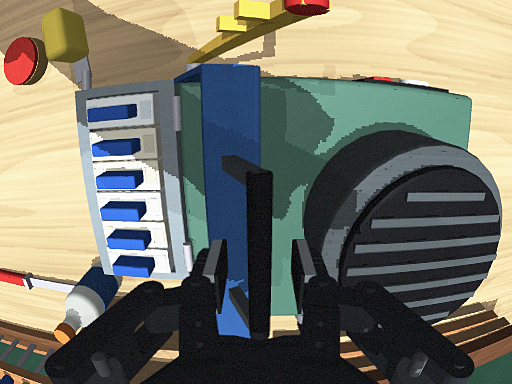

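Emit:
carry_out([
  [0,-0.001,0.002,0,0,0,240],
  [0,-0.001,0.002,0,0,0,240],
  [0,-0.001,0.002,0,0,0,240],
  [0,-0.001,0.002,0,0,0,240],
  [0,-0.014,-0.005,0,0,0,240],
  [0,-0.0275,-0.0103,0,0,0,240],
  [0,-0.0416,-0.0143,0,0,0,240],
  [0,-0.056,-0.0168,0,0,0,240],
  [0,-0.0707,-0.0179,0,0,0,240],
  [0,-0.0853,-0.0176,0,0,0,240],
])

```text
clock: 57.3
position: [0.5813, 0.2077, 0.2332]
tool_rot: [-3.141, -0.0, 3.087]
force: [2.9, 1.7, 2.5]
grip_width: 0.0105
```

```bash
python3 - <<'E'
from h import *
s=st(); e=wext(s['position']+[0,0,.019])-[0,.052,.106]; print(e,np.hypot(e[1],e[2]),np.arctan2(e[2],-e[1])-.0956); look('scene','s37')
EC=EC
E
```

```text
clock 57.3
qpos [ 0.2057  0.7037 -1.0392  1.5841  0.6343  1.2264  0.5647]
position [0.5813 0.2077 0.2332]
tool_rot [-3.1412e+00 -3.0000e-04  3.0875e+00]
force [2.8919 1.7496 2.4693]
grip_width 0.0105
[ 1.33026631e-04 -1.22504030e-02  1.46155046e-01] 0.14666754824884734 1.391573930036741
```

View pics/s37.png

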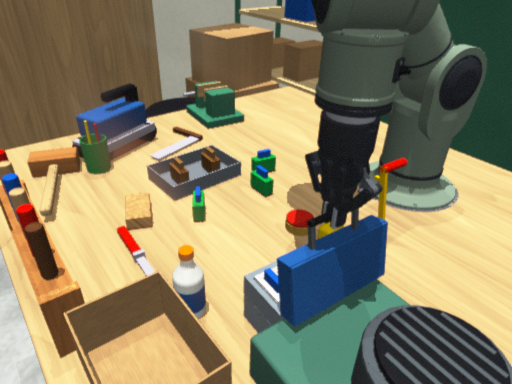

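Emit:
carry_out([
  [0,-0.0146,0.0019,0,0,0,240],
  [0,-0.0289,0.0051,0,0,0,240],
  [0,-0.0427,0.0098,0,0,0,240],
  [0,-0.0561,0.0159,0,0,0,240],
  [0,-0.0688,0.0232,0,0,0,240],
  [0,-0.0807,0.0318,0,0,0,240],
  [0,-0.0916,0.0415,0,0,0,240],
  [0,-0.1016,0.0523,0,0,0,240],
  [0,-0.1104,0.064,0,0,0,240],
])

```text
clock: 58.48
position: [0.5754, 0.0982, 0.1685]
tool_rot: [3.141, -0.0, 3.088]
force: [2.7, 0.4, -0.4]
grip_width: 0.0108
```

```bash
python3 - <<'E'
from h import *
s=st(); e=wext(s['position']+[0,0,.019])-[0,.052,.106]; print(e,np.hypot(e[1],e[2]),np.arctan2(e[2],-e[1])-.0956); look('scene','s38')
E
```

```text
clock 58.475
qpos [ 0.3935  0.7289 -1.015   1.7372  0.6956  1.0812  0.6601]
position [0.5754 0.0982 0.1685]
tool_rot [ 3.1413e+00 -1.0000e-04  3.0879e+00]
force [ 2.7091  0.3609 -0.424 ]
grip_width 0.0108
[ 0.00013543 -0.1218851   0.08153239] 0.14664074742475636 0.4939667149655639
```

View pics/s38.png

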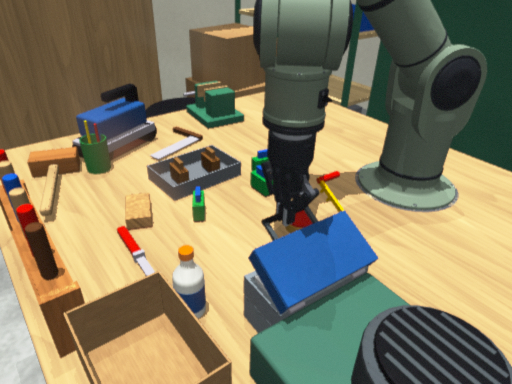

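Emit:
carry_out([
  [0,-0.0076,0.0126,0,0,0,240],
  [0,-0.0139,0.0258,0,0,0,240],
  [0,-0.0189,0.0396,0,0,0,240],
  [0,-0.0208,0.0467,0,0,0,240],
  [0,-0.0225,0.0538,0,0,0,240],
  [0,-0.0232,0.0575,0,0,0,240],
  [0,-0.0237,0.061,0,0,0,240],
  [0,-0.0243,0.065,0,0,0,240],
  [0,-0.0245,0.067,0,0,0,240],
  [0,-0.0245,0.067,0,0,0,240],
])

```text
clock: 59.78
position: [0.575, 0.0755, 0.1034]
tool_rot: [3.14, 0.003, 3.089]
force: [-0.9, 4.2, 21.4]
grip_width: 0.0107
```

```bash
python3 - <<'E'
from h import *
s=st(); e=wext(s['position']+[0,0,.019])-[0,.052,.106]; print(e,np.hypot(e[1],e[2]),np.arctan2(e[2],-e[1])-.0956); p,d=look('scene','s39')
P=cloud('scene',d); m=hsvmask(p,[100,120,60],[125,255,255])&(P[...,2]>.125)&(P[...,2]<.18)&(P[...,1]>.09)&(P[...,1]<.25); q=wext(P[m]); A=np.c_[q[:,:2],np.ones(len(q))]; k=q[:,2]>.135; print(np.median(q[:,2]),np.linalg.lstsq(A[k],q[k,2],rcond=None)[0])
E
```

```text
clock 59.775
qpos [ 0.3976  0.8017 -0.9536  1.7945  0.7867  0.9738  0.6291]
position [0.575  0.0755 0.1034]
tool_rot [3.1399e+00 2.6000e-03 3.0887e+00]
force [-0.9198  4.2101 21.3693]
grip_width 0.0107
[ 0.00100577 -0.14459597  0.01638714] 0.14552159319534452 0.017249057843153753
0.14112441684353585 [-0.00132241 -0.00085742  0.14110498]
```

View pics/s39.png

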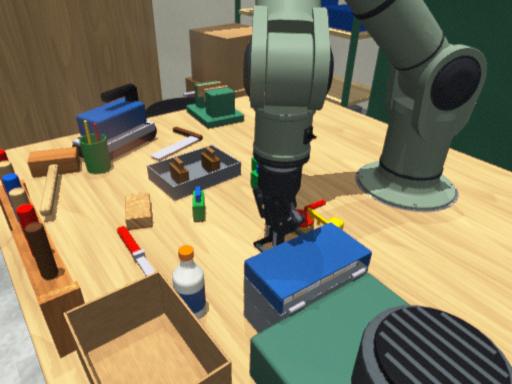

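Flap shut (21 N at the seat, top level within 0.001). Release and retreat up.

Emit:
carry_out([
  [0,0,-0.0015,0,0,0,240],
  [0,0,-0.0015,0,0,0,160],
  [0,0,-0.0015,0,0,0,150],
  [0,0,-0.0015,0,0,0,150],
  [0,0,-0.03,0,0,0,150],
  [0,0,-0.07,0,0,0,150],
  [0,-0.04,-0.12,0,0,0,150],
  [0,-0.1,-0.17,0,0,0,150],
  [0,-0.15,-0.19,0,0,0,150],
  [0,-0.15,-0.19,0,0,0,150],
])

```text
clock: 61.08
position: [0.5662, -0.08, 0.2935]
tool_rot: [-3.14, 0.001, 3.082]
force: [-0.2, 1.0, -0.4]
grip_width: 0.0349
```

```bash
python3 - <<'E'
from h import *
s=st(); look('wrist','w40'); look('side','d40'); p,d=look('scene','s40')
P=cloud('scene',d); m=hsvmask(p,[100,120,60],[125,255,255])&(P[...,2]>.125)&(P[...,2]<.18)&(P[...,1]>.09)&(P[...,1]<.25); q=wext(P[m]); A=np.c_[q[:,:2],np.ones(len(q))]; k=q[:,2]>.135; print(np.median(q[:,2]),np.linalg.lstsq(A[k],q[k,2],rcond=None)[0])
for n,f in [('scene','s40'),('side','d40')]:
    z=np.load('pics/'+f+'.npz'); comps(n,z['p'],z['d'],hsvmask(z['p'],[0,180,90],[5,255,255])|hsvmask(z['p'],[175,180,90],[180,255,255]),15)
    comps(n,z['p'],z['d'],hsvmask(z['p'],[22,150,90],[33,255,255]),15)
tray('t6')
E
```

```text
clock 61.075
qpos [ 0.7794  0.5859 -1.1244  1.6318  0.5502  1.2771  1.0655]
position [ 0.5662 -0.08    0.2935]
tool_rot [-3.1400e+00  1.4000e-03  3.0816e+00]
force [-0.1904  0.9596 -0.4467]
grip_width 0.0349
0.14115011798743454 [-0.0011071  -0.00211507  0.14114316]
scene px [  1. 154.] n 45 lo [ 0.935 -0.352  0.217] med [ 0.94  -0.34   0.228] hi [ 0.945 -0.337  0.231]
scene px [316. 204.] n 77 lo [0.415 0.04  0.118] med [0.435 0.047 0.123] hi [0.458 0.05  0.126]
scene px [ 25. 214.] n 300 lo [ 0.936 -0.122  0.201] med [ 0.948 -0.102  0.225] hi [ 0.957 -0.098  0.231]
scene px [299. 218.] n 336 lo [ 0.382 -0.057  0.03 ] med [ 0.41  -0.027  0.032] hi [0.435 0.004 0.034]
scene px [128. 239.] n 257 lo [ 0.757 -0.258  0.015] med [ 0.768 -0.208  0.019] hi [ 0.777 -0.163  0.021]
scene px [ 87. 132.] n 57 lo [ 0.708 -0.602  0.094] med [ 0.711 -0.598  0.126] hi [ 0.714 -0.594  0.156]
scene px [326. 219.] n 242 lo [ 0.313 -0.036 -0.   ] med [0.39  0.066 0.065] hi [0.467 0.099 0.124]
side px [142. 103.] n 26 lo [ 0.934 -0.355  0.221] med [ 0.941 -0.342  0.227] hi [ 0.95  -0.335  0.231]
side px [ 97. 127.] n 43 lo [ 0.933 -0.117  0.219] med [ 0.941 -0.103  0.227] hi [ 0.951 -0.096  0.23 ]
side px [184. 188.] n 104 lo [ 0.754 -0.248  0.011] med [ 0.76  -0.204  0.018] hi [ 0.769 -0.163  0.02 ]
side px [277. 217.] n 110 lo [0.413 0.043 0.117] med [0.432 0.049 0.122] hi [0.453 0.052 0.125]
side px [294. 234.] n 347 lo [ 0.374 -0.053  0.03 ] med [ 0.403 -0.024  0.032] hi [0.43  0.002 0.034]
side px [235. 117.] n 15 lo [ 0.706 -0.602  0.108] med [ 0.708 -0.597  0.122] hi [ 0.71  -0.592  0.134]
side px [254. 238.] n 240 lo [ 0.458 -0.066  0.001] med [0.464 0.126 0.122] hi [0.502 0.196 0.124]
side px [293. 257.] n 847 lo [0.363 0.049 0.008] med [0.391 0.076 0.045] hi [0.419 0.083 0.063]
rect 450 [ 487.1 -389.3] [232.  154.9] 2.6
```

View pics/s40.png

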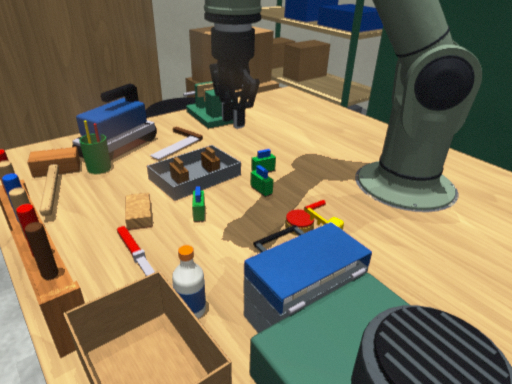

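View pics/d40.png

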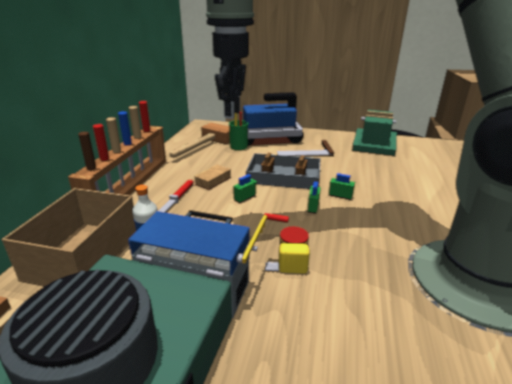

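The flap and stay are back in their starting geometry: the top is at 0.141 m and level, and the rod is at z ≈ 0.118. The clogged cassettes are in the tray, the bystanders haven't moved, and the robot is clear of everything.

```bash
python3 - <<'E'
from h import *
print(ticket.job_done())
E
```

```text
the job is handed in; nothing more can be done
None
```

I changed the filters and handed the job in at about 61 s. It reports no verdict, so everything below is from my own checks.

**What I did:**
- **Opening:** I threw the flap right back and swung the stay over until its notch stopped on the rest pin, with about 32 N at the stop.
- **Clogged cassettes:** There were two, at x = −75 and +15 mm. Both went into the waste tray. The +75 mm place was already empty.
- **Clean cassettes:** I gripped each with 28 N. They went into the places at +15, −75 and +75 mm.
- **Closing:** I folded the stay back until I felt its stop, then lowered the flap shut by its handle without letting go.

**What the last checks showed:**
- **Row, before closing:** All six tabs stood at the same height of about 0.131 m. The clean ones were within 1 mm of their places and square to the row to within about 1°.
- **Cream cassettes:** My readings of them varied by about 1 mm, and I saw no real shift.
- **After closing:** The flap top was level at 0.141 m, and the stay rod was back where it started. Both brown cassettes stood in the tray.
- **Other things on the bench:** The tray, wax tin, chisel and tape measure measured where they were at the start. I checked the glue bottle and sanding block only by eye, and they looked unmoved.

No check failed or disagreed. The row could not be seen once the flap was shut, so its final state rests on the check before closing.

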